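# Put a project tray away and padlock it

## Task

Lock the team's project away: slide the loaded tray fully home into the cabinet's bottom slot, with the red box and the paint pot still standing on it, then swing the open padlock shackle round over the tray's lock tab and press it down until it clicks and stays down. Leave the drink bottle, the drinks can and the brush cup where they stand, and let go of everything at the end.

Things in the scene. Friction and masses are not known exactly. Their poses are not given: they have to be found in the camera images.
- cabinet: Blue steel cabinet fixed to the bench, 366 mm wide, 180 deep, 213 high. Origin: on the bench (z = 0), middle of the bottom slot's width, in the plane of the upright front face (x = 0, from y = -230 to +130 mm); +x points into the cabinet, +y to the left as one faces it, z up. It may stand turned a little. Right of the slot a padlock stands in a steel pocket on the face.
- slot_mouth (a point): Middle of the bottom slot's mouth, at (0, 0, 42) mm in the cabinet's frame, same axes. The slot is 200 mm wide, 85 mm high and has no floor: the tray slides on the bench. Its mouth is flared to about 214 mm over the first 25 mm. The slot is 174 mm deep.
- top_edge (a point): Front edge of the cabinet's top, at (-12, 0, 205) mm in the cabinet's frame, same axes. The top overhangs the face by 12 mm, from 205 to 213 mm above the bench. So a gripper working at the padlock, close to the face, has to lean back 20 to 45 degrees towards the robot; at the tray's pull about 10 degrees are enough.
- padlock: Brass padlock body, fixed upright: 28 mm (x) by 64 mm (y) by 46 mm high, its top 58 mm above the bench. Origin: centre of its underside, at (-30, -160, 12) mm in the cabinet's frame, same axes. The hole for the shackle's toe is in its top at (-30, -140) mm; the heel leg stands at (-30, -180) mm and passes through a fixed eye plate (x -46 to 0, y -197 to -163, z 61 to 65 mm).
- shackle_press (a joint): How far the shackle is pressed down, in m: 0 = sprung up (open), 0.018 = fully down. A spring (4 to 6 N) pushes it up; the hidden pawl stiffens it to about 10 N; past about 0.015 it snaps down and stays at about 0.017. Let go earlier, it springs up again. The pawl catches only with the shackle swung straight; a tray that is not home has its tab in the toe's way.
- shackle_swing (a joint): Swing of the raised shackle about its upright heel leg, in rad: 0 = parallel to the cabinet's face, toe straight above its hole, where an inner stop halts it; positive = toe swung out towards the robot (starts at 0.6 to 1.3). Turns easily (0.03 N m) and stays where it is left.
- shackle_heel (a point): Point on the upright axis of the shackle's heel leg, 58 mm above the bench when raised, at (-30, -180) mm in the cabinet's frame; goes down with the shackle. Axes as the cabinet's.
- shackle_top (a point): Highest point of the steel shackle's arch, on top of the bar: 119 mm above the bench when raised, 102 mm when locked. The shackle is a U of 10 mm round bar, its upright legs 40 mm apart between centres; this point lies midway, 20 mm from the heel axis. Its own +y axis points from heel to toe.
- shackle_toe (a point): Rounded lower tip of the shackle's free leg (toe), 40 mm from the heel axis; 69 mm above the bench when raised, 52 mm when locked. The leg rises straight for 25 mm above the tip, then the arch begins.
- tray: Loose grey steel tray, 0.4 to 0.75 kg, on the bench before the slot. Origin: on the bench, middle of the front panel's rear face; +x points towards the cabinet: when home, its origin and axes coincide with the cabinet's. Tray: x 0 to 140 mm, 194 mm wide, floor 4 mm thick, walls 24 mm high. Front panel: x -6 to 0, 232 mm wide, z 3 to 80 mm; it stops against the cabinet's face.
- tray_tab_hole (a point): Centre of the 18 mm hole in the flat steel lock tab at the right end of the tray's panel, at (-30, -140, 65) mm in the tray's frame, same axes, on the tab's top side. Tab: x -46 to -6, y -154 to -100, z 61 to 65 mm. With the tray home the tab lies over the padlock, this hole over the padlock's toe hole, 4 mm below the raised toe.
- tray_pull (a point): Middle of the black paddle pull in the centre of the tray's front panel: an upright paddle 12 mm thick (tray's y), sticking out 56 mm (x -62 to -6), 34 to 78 mm above the bench. This point is at (-46, 0, 56) mm in the tray's frame; axes as the tray's.
- red_box: Small open red wooden box standing loose on the tray, 80 x 60 x 50 mm, about 0.1 kg. Origin: centre of its underside; z up.
- paint_pot: White paint pot with red lid standing loose on the tray, 47 mm diameter, 53 mm high, about 0.09 kg. Origin: centre of its underside; z up.
- drink_bottle: Teal drinking bottle with black cap, not to be moved: 68 mm diameter, 179 mm high, 0.4 kg. Origin: centre of its underside.
- drinks_can: Orange drinks can, not to be moved: 66 mm diameter, 118 mm high, 0.33 kg. Origin: centre of its underside.
- brush_cup: Clear cup with three paint brushes, not to be moved: 72 mm diameter, cup 90 mm high, brushes up to 170 mm, 0.25 kg. Origin: centre of its underside.
Mind the look-alikes: they are no part of the job. What is shaped like the red_box but turquoise is not meant. There is more than one size of the paint_pot; the one meant has the size given above.

How it is judged:
By the outcome, as a careful person would: the job done as asked, in the order asked, and still so for the second after the job is handed in, with the robot touching nothing.
It also fails if it takes over 64 s, if anything falls off the work surface, if the arm or the gripper's body presses on something with over 40 N, if the wrist force passes 120 N, or if a joint passes its speed limit or range.

## Robot

A 6-joint arm with a two-finger parallel gripper is mounted at the origin on the work surface. World frame = base frame: x ahead of the robot, y to its left, z up, the work surface at z = 0. Lengths are in mm, angles in rad, forces in N, time in s.
With the tool pointing down it reaches from about 275 to 750 mm from the base axis. Payload 10.2 kg.
Tool frame: the origin (TCP) lies midway between the tips of the shut fingers; the grasp point (between the pads) lies 19 mm behind it; x points along the fingers, y is the direction in which the jaws open and shut, and the axes are right-handed (so a half turn about x gives the same grasp; the last joint's range is limited). The gripper opens to 85 mm and grips with 20 to 120 N. Pads are 22 mm wide; open, the fingers measure 114 mm over their backs; the gripper's body (76 mm by 85 mm) begins 54 mm behind the grasp point. The pads swing forward as they close: fully open they stand 13 mm farther back than shut.
Start: joints at [-1.386, 0.313, 1.498, -0, 1.331, -0.223], TCP at [208.198, -481.959, 207.894] pointing down, gripper open.
Joint ranges: [-2.94, 2.94], [-0.97, 2.17], [0.19, 2.56], [-1.23, 4.37], [0.02, 3.11], [-2.88, 2.88]. Speed limits (rad/s): [2.39, 2.39, 3.01, 3.14, 3.14, 3.14].

## Interface

Orientations are given as a unit quaternion [w, x, y, z].
In Python, from rig import sense, capture, get_calibration, finish_job gives the robot as it stands.
- The arm moves only by the tool jog_arm, never from a script. Its argument "increments" is a list of rows, each an object of numbers: "rx", "ry", "rz": the turn, a rotation vector about the tool's x, y, z in rad; "x", "y", "z": the shift along the tool's x, y, z in mm; "hand": the finger opening in mm, from 0 to 85.4. A call has 1 to 5 rows; each row shifts and turns the commanded pose from where the row before left it, along the tool's axes as they then stand; what a row does not reach is not made up. A row lasts 1/8 s, in which the tool goes at most 62.5 mm and 10.7 degrees, less where a joint would pass 70% of its speed; a pose out of reach is approached as far as the arm can. A call with a gripper value outside its range is refused whole. The fingers move at their own pace and stop on an object; "force" is the grip in N (left out, the last holds). Time passes only in rows, so rows that do not move let the fingers close. It gives the time, the measured TCP pose, the force and the opening at its end, in the units of the state.
- sense(): the state, without advancing time (a new reading comes with each control period).
- capture(name): name is "side" or "top"; returns the picture (420x560x3 uint8, red, green, blue); there is no depth.
- get_calibration(name): a dict with "camera_matrix" (3x3 intrinsics, pixels), "R" (3x3) and "t" (3): a world point X has camera coordinates R X + t. Camera axes: x right, y down, z forward; pixel columns grow to the right and rows downward; lengths in mm; the calibration is good to about 2 mm. A picture is of the moment at which its call begins. get_calibration takes no time and is no camera call.
- finish_job(): hands the job in, once; it reports no verdict.
The state is a dict: "time_s": time; "joints": joint angles; "dq": joint speeds; "tau": joint torques, N m; "eef_pos": TCP position; "ee_rot": TCP orientation; "force": force on the tool from outside, world axes, zero at the start; "wrist_torque": the same for the moment, N m; "grip_width": opening from 0.0 (shut) to 1.0 (fully open).
Only numpy, scipy, OpenCV 4.12 (cv2) and the standard library are available. Lean on these libraries where they do the work, as an engineer would, in place of code of your own. Each camera call takes 0.05 s, during which the arm holds its last target.

## Working session

There is one attempt and no reset: what is moved stays moved. The work goes in short steps, Python scripts to look and compute and a tool call to move; the robot and the scene stay as the last step left them, time stands still between calls to the robot, and variables do not carry over. Pictures are saved under pics/ and viewed, and the job is handed in when it is done.

Besides the shell and the picture viewer there is one more tool, called after "Emit:" as name([rows], argument=value, ...), one row to a line, values as JSON. jog_arm: Moves the arm, as the interface text tells. Its arguments: {"type":"object","properties":{"increments":{"type":"array","items":{"type":"object","properties":{"rx":{"type":"number"},"ry":{"type":"number"},"rz":{"type":"number"},"x":{"type":"number"},"y":{"type":"number"},"z":{"type":"number"},"hand":{"type":"number"}}}},"force":{"type":"number"}},"required":["increments"]}

```bash
mkdir -p pics; ls; python3 - <<'E'
from rig import *
import cv2
print(sense())
for n in("side","top"):
    im=capture(n); cv2.imwrite(f"pics/{n}0.png",im[:,:,::-1]); c=get_calibration(n); print(n,c)
E
```

```text
pics
{'time_s': 0.0, 'joints': array([-1.38637204e+00,  3.13435954e-01,  1.49845307e+00,  2.55835396e-05,
        1.33099294e+00, -2.23431611e-01]), 'dq': array([ 8.86123089e-04,  9.88042993e-04, -2.46676183e-04,  5.93798642e-05,
       -7.87993392e-04, -6.61845686e-04]), 'tau': array([ 2.86207331e-03, -4.12257457e+01, -2.59747678e+01, -4.81776419e-05,
        4.08696840e-03, -1.00615537e-06]), 'eef_pos': array([ 208.16272352, -481.65271114,  207.33626435]), 'ee_rot': array([ 0.14274373,  0.69247254,  0.1436549 , -0.6924372 ]), 'force': array([ 0.31023319,  0.08883981, -1.17759339]), 'wrist_torque': array([-0.00884245, -0.03158254, -0.02028725]), 'grip_width': 1.002270588959502}
side {'camera_matrix': array([[442.85211419,   0.        , 282.61473452],
       [  0.        , 442.85211419, 210.36604168],
       [  0.        ,   0.        ,   1.        ]]), 'R': array([[ 0.99521767, -0.09754549,  0.00516466],
       [-0.0709428 , -0.75812298, -0.64824121],
       [ 0.06714846,  0.64477471, -0.76141754]]), 't': array([-501.63891669,  166.75980176,  931.20498078])}
top {'camera_matrix': array([[421.01091289,   0.        , 279.1381666 ],
       [  0.        , 421.01091289, 208.94969868],
       [  0.        ,   0.        ,   1.        ]]), 'R': array([[ 0.06938044, -0.99756777,  0.00670109],
       [-0.96802015, -0.06894575, -0.24121251],
       [ 0.24108783,  0.01024864, -0.97044919]]), 't': array([ 26.05021093, 551.69363877, 914.92128714])}
```

View pics/side0.png

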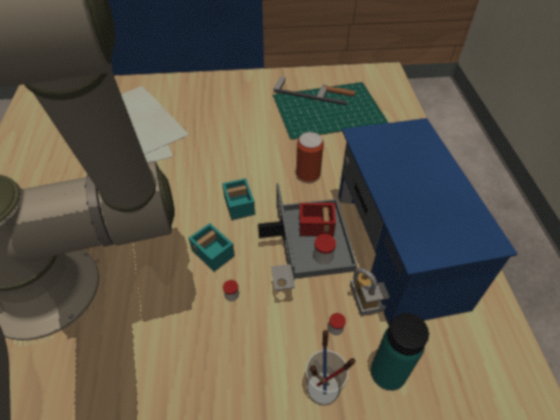

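View pics/top0.png

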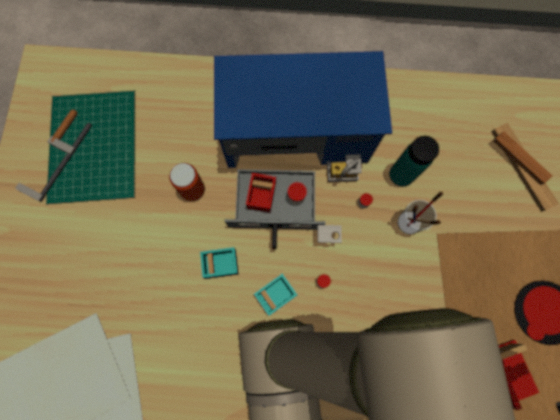

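The side view shows the tray (panel at about 283,235) standing clear of the slot, with the red box and pot on it and the pull at (270,230). The padlock is at (370,290) with the bottle beside it. The top view shows the tray around (275,200), the pull at (274,235), the tab at (330,235) and the padlock at (345,168). I'll enlarge both to measure.

```bash
python3 - <<'E'
import cv2
a=cv2.imread("pics/top0.png")[40:260,205:405]; cv2.imwrite("pics/t0c.png",cv2.resize(a,None,fx=2.7,fy=2.7,interpolation=cv2.INTER_CUBIC))
a=cv2.imread("pics/side0.png")[110:330,240:510]; cv2.imwrite("pics/s0c.png",cv2.resize(a,None,fx=2.7,fy=2.7,interpolation=cv2.INTER_CUBIC))
E
```

```text
(no output)
```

View pics/t0c.png

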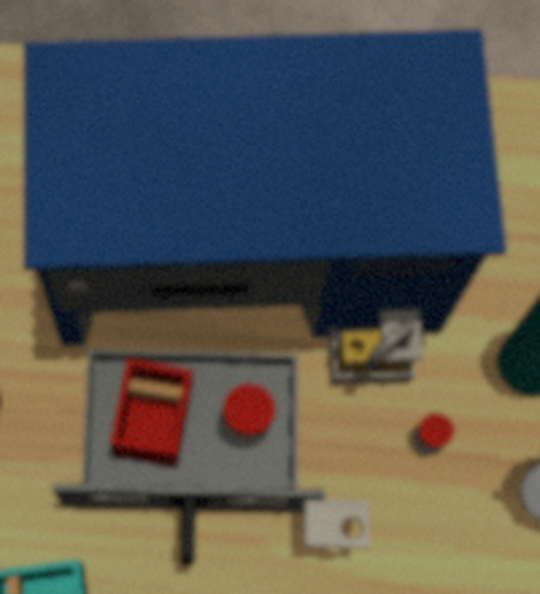

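View pics/s0c.png

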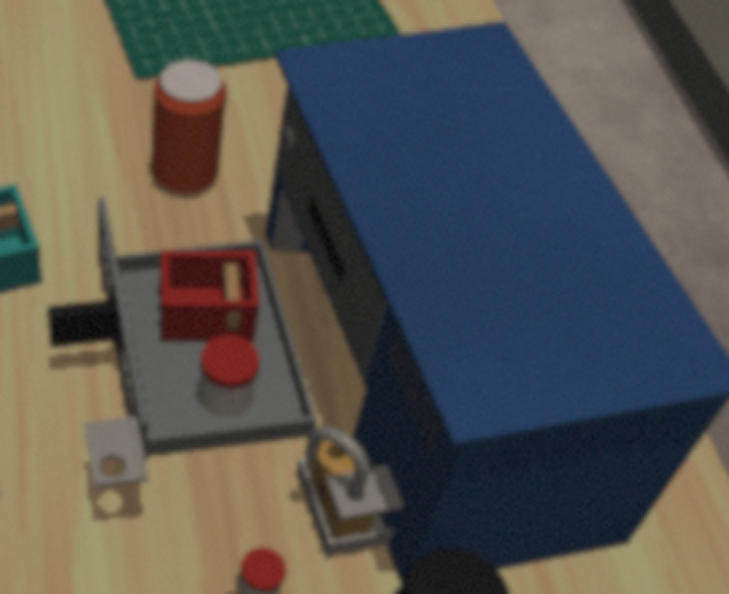

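```bash
cat > h.py <<'E'
import numpy as np, cv2
from rig import *
from scipy.optimize import least_squares
from scipy.spatial.transform import Rotation as Ro
C={n:get_calibration(n) for n in("side","top")}
def proj(n,X):
    c=C[n]; p=(np.asarray(X,float)@c["R"].T+c["t"])@c["camera_matrix"].T
    return p[...,:2]/p[...,2:]
def place(p,L):
    x,y,a=p[:3]; L=np.asarray(L,float); c,s=np.cos(a),np.sin(a)
    return np.stack([x+c*L[...,0]-s*L[...,1],y+s*L[...,0]+c*L[...,1],L[...,2]],-1)
OFF={"top":(205,40),"side":(240,110)}; S=2.7
def px(n,u): return (np.array(u,float)+.5)/S-.5+np.array(OFF[n])
def fit(obs,p0):
    def f(p): return np.concatenate([(proj(n,place(p,L))-px(n,u)) for n,L,u in obs])
    r=least_squares(f,p0,loss="soft_l1"); 
    for o,e in zip(obs,r.fun.reshape(-1,2)): print(o[0],o[1],e.round(2))
    print(r.x.round(4)); return r.x
def draw(n,im,X,col):
    for u in proj(n,X): cv2.circle(im,tuple(int(v) for v in np.round((u-OFF[n]+.5)*S-.5)),3,col,-1)
E
python3 - <<'E'
from h import *
cab=fit([("top",(-12,133,213),(25,268)),("top",(-12,-233,213),(504,250)),("side",(-12,133,213),(280,50)),("side",(-12,-233,213),(455,440)),
("top",(180,133,213),(25,45)),("top",(180,-233,213),(481,31)),("side",(180,133,213),(505,24)),
("side",(-12,-233,205),(457,450))],[700,0,0])
tr=fit([("top",(140,97,24),(90,353)),("top",(140,-97,24),(297,356)),("side",(140,97,24),(262,245)),("side",(140,-97,24),(313,420)),
("top",(-3,116,80),(56,490)),("top",(-3,-116,80),(323,492)),("top",(-30,-140,65),(352,527)),("side",(-30,-140,65),(113,464)),
("top",(-46,-154,65),(367,548)),("top",(-6,-154,65),(369,501)),("side",(-46,-100,65),(85,425)),("side",(-46,-154,65),(92,487)),("side",(-6,-154,65),(146,480)),
("side",(-3,116,80),(102,200)),("top",(-62,0,78),(186,565)),("side",(-62,6,78),(50,308))],[500,0,0])
np.save("cab.npy",cab);np.save("tr.npy",tr)
a,t=cab[2],tr
d=t[:2]-cab[:2]; R=np.array([[np.cos(a),np.sin(a)],[-np.sin(a),np.cos(a)]]); print("tray in cab",R@d,(tr[2]-a)*57.3)
for n in OFF:
    im=cv2.resize(cv2.imread(f"pics/{n}0.png")[OFF[n][1]:OFF[n][1]+220,OFF[n][0]:OFF[n][0]+(200 if n=="top" else 270)],None,fx=S,fy=S,interpolation=cv2.INTER_CUBIC)
    draw(n,im,place(cab,[(-12,133,213),(-12,-233,213),(180,133,213),(0,-230,0),(0,100,85),(0,100,0),(0,-100,85)]),(0,255,255))
    draw(n,im,place(cab,[(-44,-192,58),(-44,-128,58),(-16,-128,58),(-46,-197,65),(-46,-163,65),(0,-163,65),(0,-197,65)]),(255,255,0))
    draw(n,im,place(tr,[(140,97,24),(140,-97,24),(0,97,4),(-3,116,80),(-3,-116,80),(-46,-100,65),(-46,-154,65),(-30,-140,65),(-62,0,78),(-62,0,34)]),(0,255,0))
    for th in (.3,.6,.9,1.2):
        draw(n,im,place(cab,[(-30-20*np.sin(th),-180+20*np.cos(th),119),(-30-40*np.sin(th),-180+40*np.cos(th),69)]),(255,0,int(th*200)))
    cv2.imwrite(f"pics/{n}0d.png",im)
E
```

```text
top (-12, 133, 213) [ 1.02 -0.43]
top (-12, -233, 213) [0.32 0.21]
side (-12, 133, 213) [-0.6   0.95]
side (-12, -233, 213) [ 0.79 -0.42]
top (180, 133, 213) [ 0.76 -0.06]
top (180, -233, 213) [-0.3  -0.07]
side (180, 133, 213) [ 0.08 -0.62]
side (-12, -233, 205) [-1.04 -1.46]
[6.785474e+02 7.455980e+01 1.091000e-01]
top (140, 97, 24) [-0.63 -0.67]
top (140, -97, 24) [ 0.4  -0.18]
side (140, 97, 24) [-0.06 -1.89]
side (140, -97, 24) [1.53 0.18]
top (-3, 116, 80) [-1.26 -0.38]
top (-3, -116, 80) [1.36 0.94]
top (-30, -140, 65) [0.37 1.01]
side (-30, -140, 65) [-0.15  1.04]
top (-46, -154, 65) [1.   0.23]
top (-6, -154, 65) [-0.03  0.56]
side (-46, -100, 65) [-0.49 -0.52]
side (-46, -154, 65) [ 0.53 -0.26]
side (-6, -154, 65) [ 0.85 -0.26]
side (-3, 116, 80) [-0.6  -0.88]
top (-62, 0, 78) [ 0.79 -1.37]
side (-62, 6, 78) [-1.43 -0.84]
[5.174768e+02 7.222710e+01 5.010000e-02]
tray in cab [-160.36698976   15.21867256] -3.381384597665592
```

View pics/top0d.png

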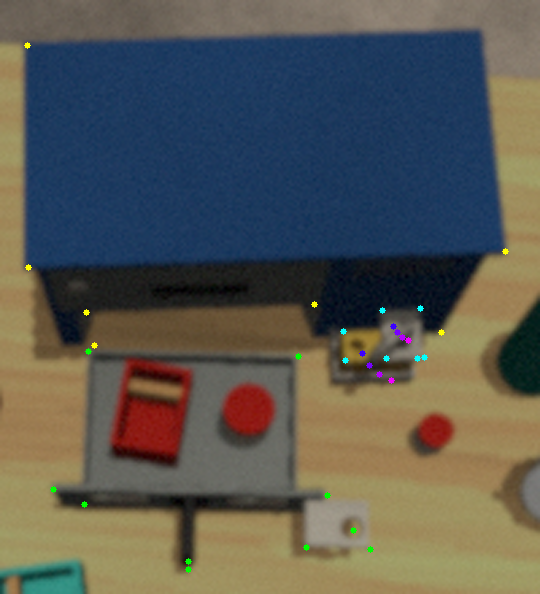

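View pics/side0d.png

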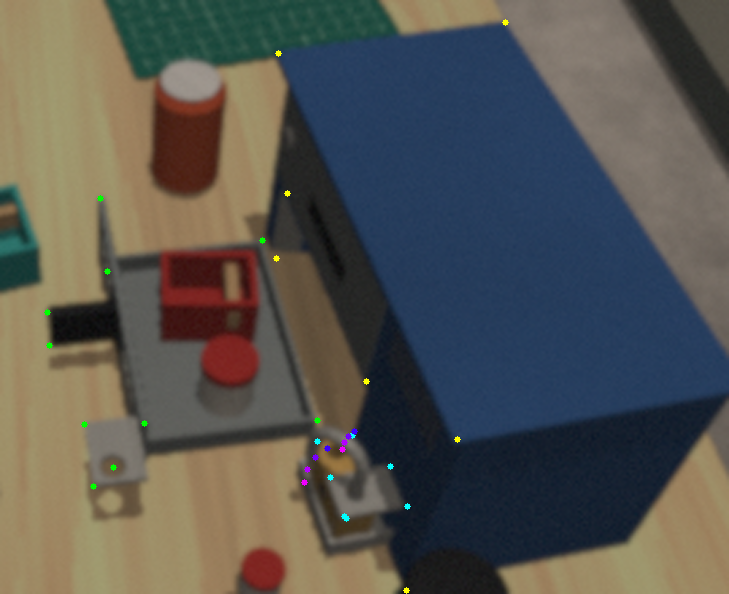

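```bash
cat >> h.py <<'E'
def pose(s=None):
    s=s or sense(); w,x,y,z=s["ee_rot"]; return np.array(s["eef_pos"]),Ro.from_quat([x,y,z,w])
def tgtR(yaw,lean,flip=1):
    x=np.array([np.sin(lean),0,-np.cos(lean)]);y=np.array([0,flip,0.]);z=np.cross(x,y)
    return Ro.from_euler("z",yaw)*Ro.from_matrix(np.stack([x,y,z],1))
def plan(P,R,n=None,maxd=40,maxr=.15,cur=None):
    p,r=cur or pose(); rv=(r.inv()*R).as_rotvec(); d=P-p
    n=n or max(1,int(np.ceil(max(np.linalg.norm(d)/maxd,np.linalg.norm(rv)/maxr))))
    print("n",n,"rot/row",(rv/n).round(4),"total rot",rv.round(3),"d",d.round(1))
    step=Ro.from_rotvec(rv/n)
    rows=[]
    for i in range(n):
        l=r.inv().apply(d/n); r=r*step; rows.append((l.round(1),(rv/n).round(4)))
    for l,v in rows: print('{"x":%.1f,"y":%.1f,"z":%.1f,"rx":%.4f,"ry":%.4f,"rz":%.4f}'%(*l,*v))
def st():
    s=sense(); p,r=pose(s); M=r.as_matrix(); print("t",s["time_s"],"p",p.round(1),"x",M[:,0].round(3),"y",M[:,1].round(3),"F",np.round(s["force"],1),"w",round(s["grip_width"]*85.4,1),"j",np.round(s["joints"],2))
def tcp(local,frame,R): # TCP for grasp point at world point
    g=place(frame,np.array(local,float)); return g+19*R.as_matrix()[:,0]
E
python3 - <<'E'
from h import *
st(); tr=np.load("tr.npy"); cab=np.load("cab.npy")
def ground(n,u,z):
    c=C[n]; K=np.linalg.inv(c["camera_matrix"]); d=c["R"].T@(K@np.array([*u,1.])); o=-c["R"].T@c["t"]; return (o+d*(z-o[2])/d[2])[:2].round(0)
print("cup",ground("top",(405,222),0),"bottle cap",ground("top",(423,151),179),"can",ground("top",(185,175),118),"turq",ground("top",(220,263),40),ground("top",(275,295),40),"pots",ground("top",(297,192),53+4),ground("top",(323,281),40),ground("top",(366,200),40))
for f in(1,-1):
    R=tgtR(tr[2],.2,f); P=tcp((-46,0,56),tr,R); print(P); print((pose()[1].inv()*R).as_rotvec())
E
```

```text
t 0.1 p [ 208.2 -481.7  207.4] x [-0.     0.001 -1.   ] y [ 0.397 -0.918 -0.001] F [ 0.5 -0.3 -0.5] w 85.4 j [-1.39  0.31  1.5   0.    1.33 -0.22]
cup [ 554. -249.] bottle cap [ 670. -234.] can [599. 281.] turq [416. 193.] [353.  60.] pots [596.  25.] [392. -48.] [ 592. -143.]
[475.30442219  70.11317808  37.37873502]
[-2.7714073  -0.05186236  0.27799128]
[475.30442219  70.11317808  37.37873502]
[0.35640391 0.19780551 0.03690282]
```

```bash
python3 - <<'E'
from h import *
tr=np.load("tr.npy"); R=tgtR(tr[2],.2,-1); P=tcp((-46,0,56),tr,R); P[2]=190
plan(P,R,n=15)
E
```

```text
n 15 rot/row [0.0238 0.0132 0.0025] total rot [0.356 0.198 0.037] d [267.1 551.8 -17.4]
{"x":1.2,"y":-26.7,"z":-30.9,"rx":0.0238,"ry":0.0132,"rz":0.0025}
{"x":1.5,"y":-27.4,"z":-30.3,"rx":0.0238,"ry":0.0132,"rz":0.0025}
{"x":1.9,"y":-28.2,"z":-29.6,"rx":0.0238,"ry":0.0132,"rz":0.0025}
{"x":2.2,"y":-28.9,"z":-28.9,"rx":0.0238,"ry":0.0132,"rz":0.0025}
{"x":2.5,"y":-29.5,"z":-28.2,"rx":0.0238,"ry":0.0132,"rz":0.0025}
{"x":2.8,"y":-30.2,"z":-27.4,"rx":0.0238,"ry":0.0132,"rz":0.0025}
{"x":3.1,"y":-30.9,"z":-26.7,"rx":0.0238,"ry":0.0132,"rz":0.0025}
{"x":3.3,"y":-31.5,"z":-25.9,"rx":0.0238,"ry":0.0132,"rz":0.0025}
{"x":3.6,"y":-32.1,"z":-25.1,"rx":0.0238,"ry":0.0132,"rz":0.0025}
{"x":3.8,"y":-32.7,"z":-24.3,"rx":0.0238,"ry":0.0132,"rz":0.0025}
{"x":4.1,"y":-33.3,"z":-23.4,"rx":0.0238,"ry":0.0132,"rz":0.0025}
{"x":4.3,"y":-33.8,"z":-22.6,"rx":0.0238,"ry":0.0132,"rz":0.0025}
{"x":4.5,"y":-34.4,"z":-21.7,"rx":0.0238,"ry":0.0132,"rz":0.0025}
{"x":4.7,"y":-34.9,"z":-20.8,"rx":0.0238,"ry":0.0132,"rz":0.0025}
{"x":4.9,"y":-35.4,"z":-19.9,"rx":0.0238,"ry":0.0132,"rz":0.0025}
```

Emit:
jog_arm([
  {"x": 0, "y": -27, "z": -31, "rx": 0.024, "ry": 0.013, "rz": 0.002, "hand": 55},
  {"x": 1, "y": -27, "z": -30, "rx": 0.024, "ry": 0.013, "rz": 0.003},
  {"x": 1, "y": -28, "z": -30, "rx": 0.024, "ry": 0.013, "rz": 0.002},
  {"x": 1, "y": -29, "z": -29, "rx": 0.024, "ry": 0.013, "rz": 0.003},
  {"x": 1, "y": -30, "z": -28, "rx": 0.024, "ry": 0.013, "rz": 0.002},
])

```text
schema error: expected keys rx, ry, rz, x, y, z, hand
```

Emit:
jog_arm([
  {"x": 3, "y": -30, "z": -27, "rx": 0.024, "ry": 0.013, "rz": 0.003},
  {"x": 3, "y": -31, "z": -27, "rx": 0.024, "ry": 0.013, "rz": 0.002},
  {"x": 3, "y": -32, "z": -26, "rx": 0.024, "ry": 0.013, "rz": 0.003},
  {"x": 4, "y": -32, "z": -25, "rx": 0.024, "ry": 0.013, "rz": 0.002},
  {"x": 4, "y": -33, "z": -24, "rx": 0.024, "ry": 0.013, "rz": 0.003},
])

```text
schema error: expected keys rx, ry, rz, x, y, z, hand
```

```bash
python3 - <<'E'
from h import *
st(); tr=np.load("tr.npy"); R=tgtR(tr[2],.2,-1); P=tcp((-46,0,56),tr,R); P[2]=150
plan(P,R)
E
```

```text
t 0.1 p [ 208.2 -481.7  207.4] x [-0.     0.001 -1.   ] y [ 0.397 -0.918 -0.001] F [ 0.5 -0.3 -0.5] w 85.4 j [-1.39  0.31  1.5   0.    1.33 -0.22]
n 16 rot/row [0.0223 0.0124 0.0023] total rot [0.356 0.198 0.037] d [267.1 551.8 -57.4]
{"x":3.6,"y":-25.0,"z":-29.0,"rx":0.0223,"ry":0.0124,"rz":0.0023}
{"x":3.9,"y":-25.7,"z":-28.4,"rx":0.0223,"ry":0.0124,"rz":0.0023}
{"x":4.2,"y":-26.3,"z":-27.8,"rx":0.0223,"ry":0.0124,"rz":0.0023}
{"x":4.5,"y":-26.9,"z":-27.1,"rx":0.0223,"ry":0.0124,"rz":0.0023}
{"x":4.8,"y":-27.5,"z":-26.5,"rx":0.0223,"ry":0.0124,"rz":0.0023}
{"x":5.0,"y":-28.1,"z":-25.8,"rx":0.0223,"ry":0.0124,"rz":0.0023}
{"x":5.3,"y":-28.7,"z":-25.1,"rx":0.0223,"ry":0.0124,"rz":0.0023}
{"x":5.5,"y":-29.3,"z":-24.4,"rx":0.0223,"ry":0.0124,"rz":0.0023}
{"x":5.7,"y":-29.8,"z":-23.6,"rx":0.0223,"ry":0.0124,"rz":0.0023}
{"x":5.9,"y":-30.4,"z":-22.9,"rx":0.0223,"ry":0.0124,"rz":0.0023}
{"x":6.2,"y":-30.9,"z":-22.1,"rx":0.0223,"ry":0.0124,"rz":0.0023}
{"x":6.3,"y":-31.4,"z":-21.4,"rx":0.0223,"ry":0.0124,"rz":0.0023}
{"x":6.5,"y":-31.9,"z":-20.6,"rx":0.0223,"ry":0.0124,"rz":0.0023}
{"x":6.7,"y":-32.3,"z":-19.8,"rx":0.0223,"ry":0.0124,"rz":0.0023}
{"x":6.9,"y":-32.8,"z":-19.0,"rx":0.0223,"ry":0.0124,"rz":0.0023}
{"x":7.0,"y":-33.2,"z":-18.2,"rx":0.0223,"ry":0.0124,"rz":0.0023}
```

All seven keys are needed in every row.

Emit:
jog_arm([
  {"x": 0, "y": -27, "z": -31, "rx": 0.024, "ry": 0.013, "rz": 0.002, "hand": 55},
  {"x": 1, "y": -27, "z": -30, "rx": 0.024, "ry": 0.013, "rz": 0.003, "hand": 55},
  {"x": 1, "y": -28, "z": -30, "rx": 0.024, "ry": 0.013, "rz": 0.002, "hand": 55},
  {"x": 1, "y": -29, "z": -29, "rx": 0.024, "ry": 0.013, "rz": 0.003, "hand": 55},
  {"x": 1, "y": -30, "z": -28, "rx": 0.024, "ry": 0.013, "rz": 0.002, "hand": 55},
])

```text
time_s: 0.72
eef_pos: [297.6, -296.4, 206.9]
ee_rot: [0.1, 0.723, 0.102, -0.676]
force: [0.6, -0.1, 0.5]
grip_width: 0.645
```

Emit:
jog_arm([
  {"x": 3, "y": -30, "z": -27, "rx": 0.024, "ry": 0.013, "rz": 0.003, "hand": 55},
  {"x": 3, "y": -31, "z": -27, "rx": 0.024, "ry": 0.013, "rz": 0.002, "hand": 55},
  {"x": 3, "y": -32, "z": -26, "rx": 0.024, "ry": 0.013, "rz": 0.003, "hand": 55},
  {"x": 4, "y": -32, "z": -25, "rx": 0.024, "ry": 0.013, "rz": 0.002, "hand": 55},
  {"x": 4, "y": -33, "z": -24, "rx": 0.024, "ry": 0.013, "rz": 0.003, "hand": 55},
])

```text
time_s: 1.35
eef_pos: [386.5, -112.1, 200.3]
ee_rot: [0.058, 0.75, 0.059, -0.656]
force: [-0.3, -0.6, -0.6]
grip_width: 0.646
```

```bash
python3 - <<'E'
from h import *
st(); tr=np.load("tr.npy"); R=tgtR(tr[2],.2,-1); P=tcp((-46,0,56),tr,R); P[2]=150
plan(P,R)
E
```

```text
t 1.35 p [ 386.5 -112.1  200.3] x [ 0.131  0.013 -0.991] y [ 0.165 -0.986  0.009] F [-0.3 -0.6 -0.6] w 55.2 j [-0.64 -0.03  1.93  0.1   1.15  0.73]
n 6 rot/row [0.0193 0.0112 0.0017] total rot [0.116 0.067 0.01 ] d [ 88.8 182.2 -50.3]
{"x":10.7,"y":-27.6,"z":-18.4,"rx":0.0193,"ry":0.0112,"rz":0.0017}
{"x":10.8,"y":-27.9,"z":-17.7,"rx":0.0193,"ry":0.0112,"rz":0.0017}
{"x":11.0,"y":-28.3,"z":-17.0,"rx":0.0193,"ry":0.0112,"rz":0.0017}
{"x":11.1,"y":-28.6,"z":-16.4,"rx":0.0193,"ry":0.0112,"rz":0.0017}
{"x":11.2,"y":-29.0,"z":-15.7,"rx":0.0193,"ry":0.0112,"rz":0.0017}
{"x":11.3,"y":-29.3,"z":-15.0,"rx":0.0193,"ry":0.0112,"rz":0.0017}
```

Emit:
jog_arm([
  {"x": 11, "y": -34, "z": -21, "rx": 0.023, "ry": 0.013, "rz": 0.002, "hand": 55},
  {"x": 12, "y": -34, "z": -20, "rx": 0.023, "ry": 0.014, "rz": 0.002, "hand": 55},
  {"x": 13, "y": -34, "z": -20, "rx": 0.023, "ry": 0.013, "rz": 0.002, "hand": 55},
  {"x": 14, "y": -35, "z": -20, "rx": 0.023, "ry": 0.014, "rz": 0.002, "hand": 55},
  {"x": 14, "y": -35, "z": -19, "rx": 0.023, "ry": 0.013, "rz": 0.002, "hand": 55},
])

```text
time_s: 1.98
eef_pos: [474.0, 71.5, 151.5]
ee_rot: [0.016, 0.774, 0.02, -0.633]
force: [0.2, -0.5, -0.9]
grip_width: 0.644
```

```bash
python3 - <<'E'
from h import *
st(); tr=np.load("tr.npy"); R=tgtR(tr[2],.2,-1); P=tcp((-46,0,56),tr,R)
plan(P,R)
cv2.imwrite("pics/side1.png",capture("side")[:,:,::-1]);cv2.imwrite("pics/top1.png",capture("top")[:,:,::-1])
E
```

```text
t 1.975 p [474.   71.5 151.5] x [ 0.198  0.01  -0.98 ] y [ 0.051 -0.999 -0.   ] F [ 0.2 -0.5 -0.9] w 55.0 j [-0.11  0.16  1.87  0.04  0.92  1.38]
n 3 rot/row [0.0004 0.0002 0.0001] total rot [0.001 0.    0.   ] d [   1.3   -1.4 -114.2]
{"x":37.4,"y":0.5,"z":7.2,"rx":0.0004,"ry":0.0002,"rz":0.0001}
{"x":37.4,"y":0.5,"z":7.2,"rx":0.0004,"ry":0.0002,"rz":0.0001}
{"x":37.4,"y":0.5,"z":7.2,"rx":0.0004,"ry":0.0002,"rz":0.0001}
```

View pics/side1.png

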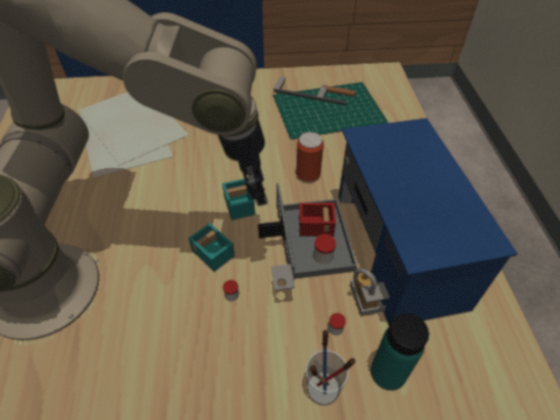

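The side view shows the gripper above the pull (tips at about 255,195). Nothing has moved. Next I descend.

Emit:
jog_arm([
  {"x": 37, "y": 0.5, "z": 7, "rx": 0, "ry": 0, "rz": 0, "hand": 55},
  {"x": 37, "y": 0.5, "z": 7, "rx": 0, "ry": 0, "rz": 0, "hand": 55},
  {"x": 37, "y": 0.5, "z": 7, "rx": 0.001, "ry": 0, "rz": 0, "hand": 55},
  {"x": 0, "y": 0, "z": 0, "rx": 0, "ry": 0, "rz": 0, "hand": 30},
])

```text
time_s: 2.58
eef_pos: [473.5, 68.4, 37.4]
ee_rot: [0.016, 0.772, 0.02, -0.635]
force: [-0.0, 0.5, 0.1]
grip_width: 0.441
```

```bash
python3 - <<'E'
from h import *
st()
for n in("side","top"):
    im=capture(n)[:,:,::-1]; x,y=(230,150) if n=="side" else (205,130)
    cv2.imwrite(f"pics/{n}2.png",cv2.resize(im[y:y+140,x:x+170],None,fx=4,fy=4,interpolation=cv2.INTER_CUBIC))
E
```

```text
t 2.575 p [473.5  68.4  37.4] x [ 0.193  0.011 -0.981] y [ 0.05  -0.999 -0.001] F [-0.   0.5  0.1] w 37.6 j [-0.12  0.35  1.99  0.06  0.62  1.35]
```

View pics/side2.png

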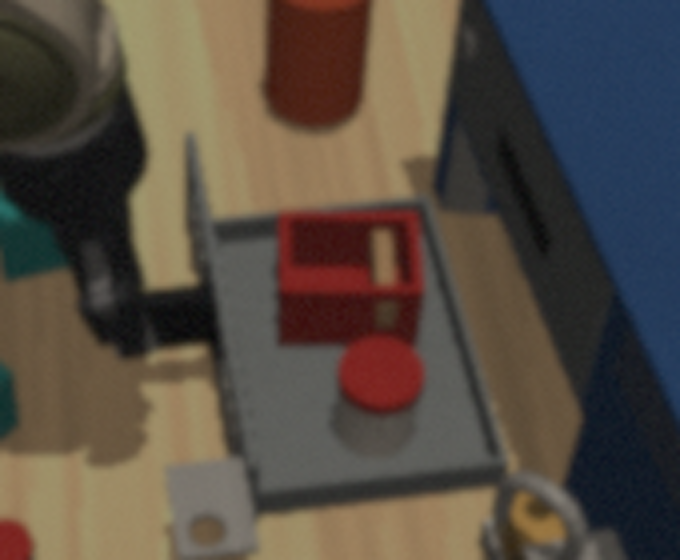

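View pics/top2.png

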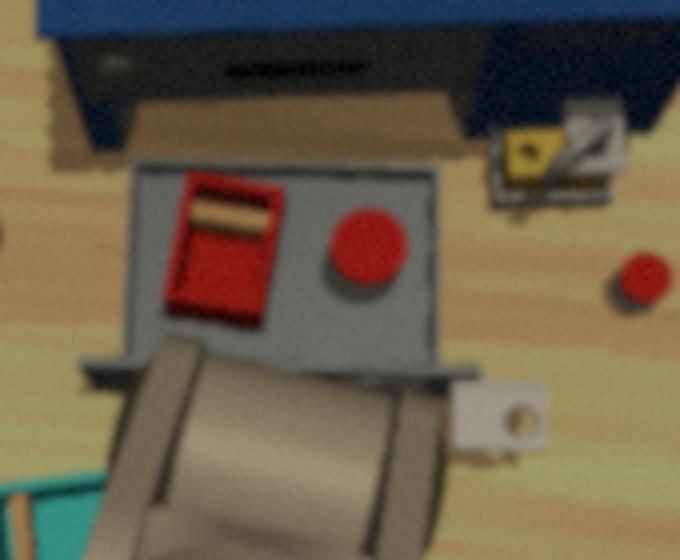

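The fingers straddle the pull (side crop at about 115,310). I'll close on it.

Emit:
jog_arm([
  {"x": 0, "y": 0, "z": 0, "rx": 0, "ry": 0, "rz": 0, "hand": 6},
  {"x": 0, "y": 0, "z": 0, "rx": 0, "ry": 0, "rz": 0, "hand": 6},
  {"x": 0, "y": 0, "z": 0, "rx": 0, "ry": 0, "rz": 0, "hand": 6},
  {"x": 0, "y": 0, "z": 0, "rx": 0, "ry": 0, "rz": 0, "hand": 6},
], force=40)

```text
time_s: 3.18
eef_pos: [476.1, 68.6, 40.8]
ee_rot: [0.017, 0.775, 0.02, -0.632]
force: [-2.4, -0.7, 7.0]
grip_width: 0.131
```

```bash
python3 - <<'E'
from h import *
st()
for n in("side","top"):
    im=capture(n)[:,:,::-1]; cv2.imwrite(f"pics/{n}3.png",im); x,y=OFF[n]
    cv2.imwrite(f"pics/{n}3c.png",cv2.resize(im[y:y+220,x:x+(200 if n=="top" else 270)],None,fx=S,fy=S,interpolation=cv2.INTER_CUBIC))
E
```

```text
t 3.175 p [476.1  68.6  40.8] x [ 0.201  0.01  -0.98 ] y [ 0.052 -0.999  0.001] F [-2.4 -0.7  7. ] w 11.2 j [-0.12  0.34  1.99  0.06  0.62  1.35]
```

View pics/side3c.png

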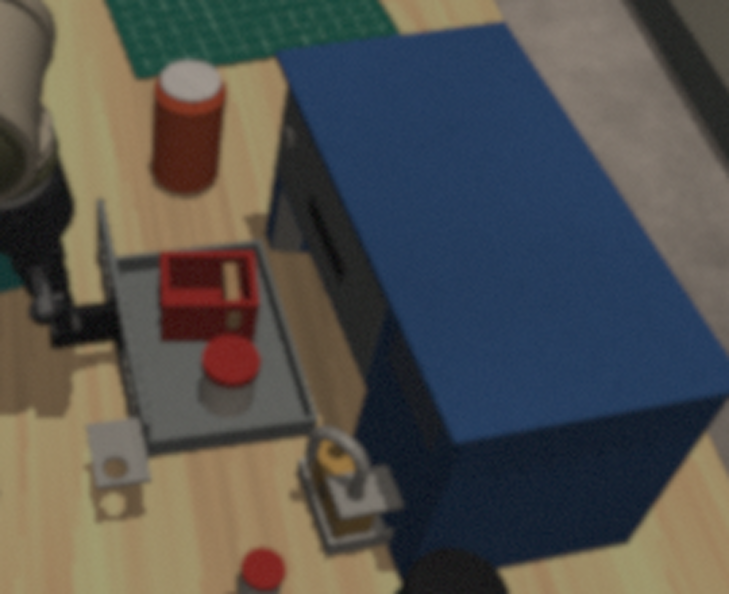

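View pics/top3c.png

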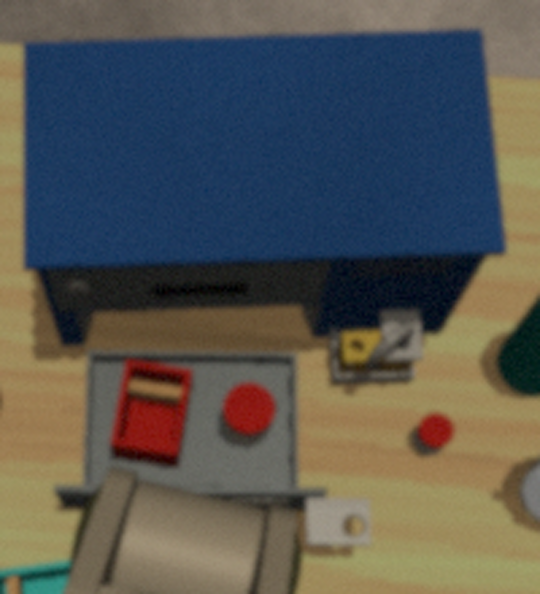

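```bash
cat >> h.py <<'E'
def rot2(a): return np.array([[np.cos(a),-np.sin(a)],[np.sin(a),np.cos(a)]])
def incab(tr,cab): 
    return np.r_[rot2(-cab[2])@(tr[:2]-cab[:2]),tr[2]-cab[2]]
def tocab(l,cab): return np.r_[rot2(cab[2])@np.array(l[:2])+cab[:2],l[2]+cab[2]]
E
python3 - <<'E'
from h import *
tr0=np.load("tr.npy"); cab=np.load("cab.npy")
tr=fit([("top",(140,97,24),(92,354)),("top",(140,-97,24),(297,357)),("side",(140,97,24),(262,245)),("side",(140,-97,24),(315,420)),
("top",(-3,116,80),(58,492)),("top",(-3,-116,80),(325,492)),("top",(-30,-140,65),(354,525)),("side",(-30,-140,65),(116,465)),
("top",(-46,-154,65),(370,547)),("top",(-6,-154,65),(370,500)),("side",(-46,-100,65),(88,424)),("side",(-46,-154,65),(95,486)),("side",(-6,-154,65),(149,480)),
("side",(-3,116,80),(102,202))],tr0)
np.save("tr1.npy",tr); p,r=pose(); M=r.as_matrix(); yaw=np.arctan2(M[0,1],-M[1,1])
off=rot2(-tr[2])@(p[:2]-tr[:2]); print("off",off,"toolyaw",yaw, "trayyaw",tr[2], "incab",incab(tr,cab))
np.save("off.npy",np.r_[off,yaw-tr[2]])
lean=np.arcsin(np.hypot(M[0,0],M[1,0])); print(lean)
g=tocab([-152,0,0],cab); R=tgtR(g[2]+yaw-tr[2],lean,-1); P=np.r_[rot2(g[2])@off+g[:2],38.5]
plan(P,R,n=5)
E
```

```text
top (140, 97, 24) [-1.44 -0.96]
top (140, -97, 24) [ 0.34 -0.96]
side (140, 97, 24) [-0.15 -1.93]
side (140, -97, 24) [1.26 0.06]
top (-3, 116, 80) [-1.66 -0.98]
top (-3, -116, 80) [0.96 0.43]
top (-30, -140, 65) [0.04 1.17]
side (-30, -140, 65) [-0.5   1.01]
top (-46, -154, 65) [ 0.35 -0.02]
top (-6, -154, 65) [-0.05  0.32]
side (-46, -100, 65) [-0.99  0.24]
side (-46, -154, 65) [0.24 0.5 ]
side (-6, -154, 65) [0.55 0.01]
side (-3, 116, 80) [-0.69 -1.36]
[5.179536e+02 7.146740e+01 5.670000e-02]
off [-41.96834477  -0.48528068] toolyaw 0.05166317734127519 trayyaw 0.05672208401322716 incab [-1.59975726e+02  1.44114807e+01 -5.23748886e-02]
0.20225583264313737
n 5 rot/row [-0.0102  0.     -0.0023] total rot [-0.051  0.    -0.011] d [  9.7 -15.6  -2.3]
{"x":0.8,"y":3.2,"z":-1.6,"rx":-0.0102,"ry":0.0000,"rz":-0.0023}
{"x":0.8,"y":3.2,"z":-1.6,"rx":-0.0102,"ry":0.0000,"rz":-0.0023}
{"x":0.8,"y":3.3,"z":-1.6,"rx":-0.0102,"ry":0.0000,"rz":-0.0023}
{"x":0.8,"y":3.3,"z":-1.5,"rx":-0.0102,"ry":0.0000,"rz":-0.0023}
{"x":0.8,"y":3.3,"z":-1.5,"rx":-0.0102,"ry":0.0000,"rz":-0.0023}
```

Emit:
jog_arm([
  {"x": 0, "y": 3.2, "z": -2, "rx": -0.01, "ry": 0, "rz": -0.002, "hand": 6},
  {"x": 0, "y": 3.2, "z": -2, "rx": -0.01, "ry": 0, "rz": -0.002, "hand": 6},
  {"x": 0, "y": 3.2, "z": -2, "rx": -0.01, "ry": 0, "rz": -0.002, "hand": 6},
  {"x": 0, "y": 3.2, "z": -2, "rx": -0.01, "ry": 0, "rz": -0.002, "hand": 6},
  {"x": 0, "y": 3.2, "z": -2, "rx": -0.01, "ry": 0, "rz": -0.002, "hand": 6},
])

```text
time_s: 3.9
eef_pos: [486.0, 53.2, 40.9]
ee_rot: [0.032, 0.773, 0.04, -0.633]
force: [-2.0, 0.5, -3.1]
grip_width: 0.129
```

Emit:
jog_arm([
  {"x": 0, "y": 0, "z": 0, "rx": 0, "ry": 0, "rz": 0, "hand": 6},
  {"x": 0, "y": 0, "z": 0, "rx": 0, "ry": 0, "rz": 0, "hand": 6},
])

```text
time_s: 4.15
eef_pos: [486.4, 53.3, 41.1]
ee_rot: [0.032, 0.773, 0.039, -0.632]
force: [0.7, 1.1, -2.9]
grip_width: 0.13
```

```bash
python3 - <<'E'
from h import *
st(); cab=np.load("cab.npy"); o=np.load("off.npy"); p,r=pose(); M=r.as_matrix(); yaw=np.arctan2(M[0,1],-M[1,1])
ty=yaw-o[2]; t=np.r_[p[:2]-rot2(ty)@o[:2],ty]; print(incab(t,cab)); np.save("tr1.npy",t)
for n in("side","top"):
    im=capture(n)[:,:,::-1]; cv2.imwrite(f"pics/{n}4.png",im); x,y=OFF[n]
    im=cv2.resize(im[y:y+220,x:x+(200 if n=="top" else 270)],None,fx=S,fy=S,interpolation=cv2.INTER_CUBIC)
    draw(n,im,place(t,[(140,97,24),(140,-97,24),(-3,116,80),(-3,-116,80),(-46,-100,65),(-46,-154,65),(-6,-154,65),(-30,-140,65)]),(0,255,0))
    cv2.imwrite(f"pics/{n}4c.png",im)
E
```

```text
t 4.15 p [486.4  53.3  41.1] x [ 0.198  0.02  -0.98 ] y [ 0.101 -0.995  0.   ] F [ 0.7  1.1 -2.9] w 11.1 j [-0.16  0.36  1.96  0.09  0.63  1.24]
[-1.51363362e+02  1.61490001e-01 -2.67557323e-03]
```

View pics/side4c.png

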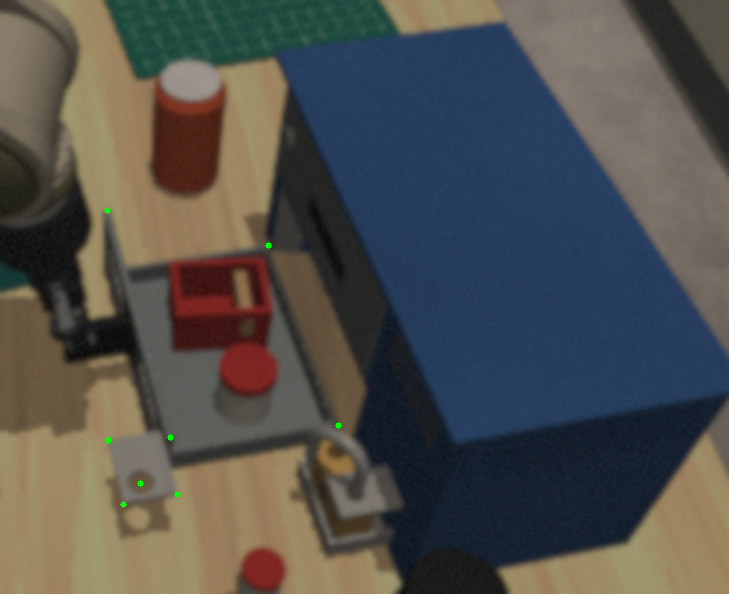

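View pics/top4c.png

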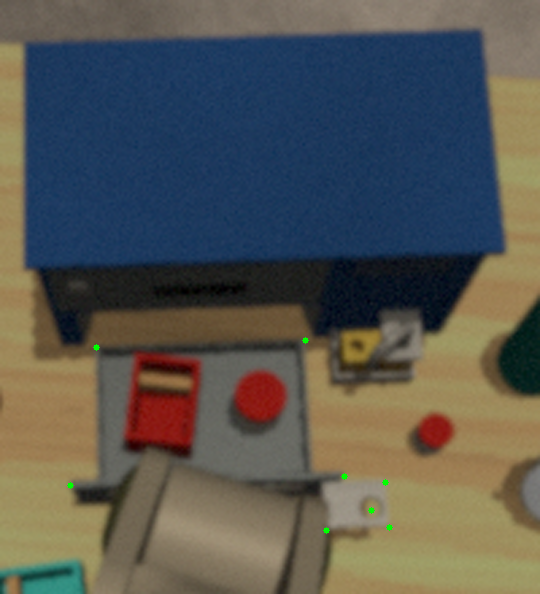

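The tray follows the gripper and is now square to the slot: in the top crop its rear corners are at (98,348) and (304,343), inside the mouth. Both loads are standing. Now I slide it in.

Emit:
jog_arm([
  {"x": 1.2, "y": 0, "z": -5, "rx": -0.003, "ry": 0, "rz": 0, "hand": 6},
  {"x": 1.7, "y": 0, "z": -8, "rx": 0, "ry": 0, "rz": 0, "hand": 6},
  {"x": 2, "y": 0, "z": -10, "rx": 0, "ry": 0, "rz": 0, "hand": 6},
  {"x": 2, "y": 0, "z": -10, "rx": 0, "ry": 0, "rz": 0, "hand": 6},
  {"x": 1, "y": 0, "z": -5, "rx": 0, "ry": 0, "rz": 0, "hand": 6},
])

```text
time_s: 4.88
eef_pos: [525.3, 57.6, 40.8]
ee_rot: [0.033, 0.773, 0.04, -0.632]
force: [-4.8, -0.4, 2.7]
grip_width: 0.129
```

```bash
cat > look.py <<'E'
from h import *
import sys
k=sys.argv[1]
st(); cab=np.load("cab.npy"); o=np.load("off.npy"); p,r=pose(); M=r.as_matrix(); yaw=np.arctan2(M[0,1],-M[1,1])
ty=yaw-o[2]; t=np.r_[p[:2]-rot2(ty)@o[:2],ty]; print("tray incab",incab(t,cab).round(4)); print("fwd10 in tool",r.inv().apply(10*np.r_[rot2(cab[2])[:,0],0]).round(2))
for n in sys.argv[2:]:
    im=capture(n)[:,:,::-1]; cv2.imwrite(f"pics/{n}{k}.png",im); x,y=OFF[n]
    im=cv2.resize(im[y:y+220,x:x+(200 if n=="top" else 270)],None,fx=S,fy=S,interpolation=cv2.INTER_CUBIC)
    draw(n,im,place(t,[(140,97,24),(140,-97,24),(-3,116,80),(-3,-116,80),(-46,-154,65),(-30,-140,65)]),(0,255,0))
    cv2.imwrite(f"pics/{n}{k}c.png",im)
E
python3 look.py 5 side top
```

```text
t 4.875 p [525.3  57.6  40.8] x [ 0.197  0.02  -0.98 ] y [ 0.105 -0.995  0.001] F [-4.8 -0.4  2.7] w 11.0 j [-0.14  0.43  1.85  0.08  0.67  1.27]
tray incab [-1.122364e+02  3.127000e-01  8.000000e-04]
fwd10 in tool [ 1.98 -0.04 -9.8 ]
```

View pics/top5c.png

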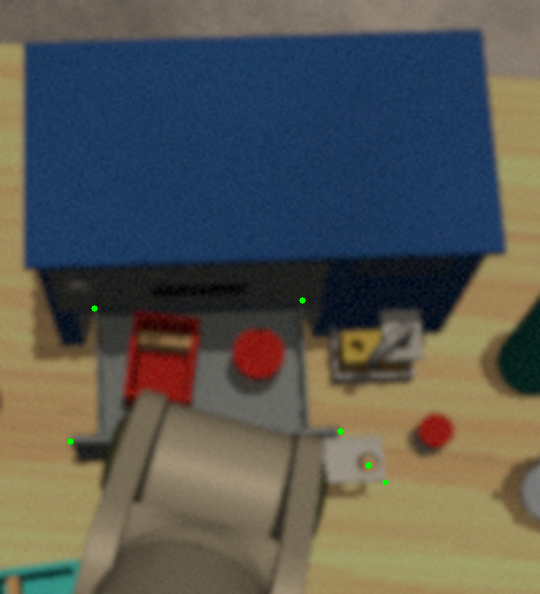

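View pics/side5c.png

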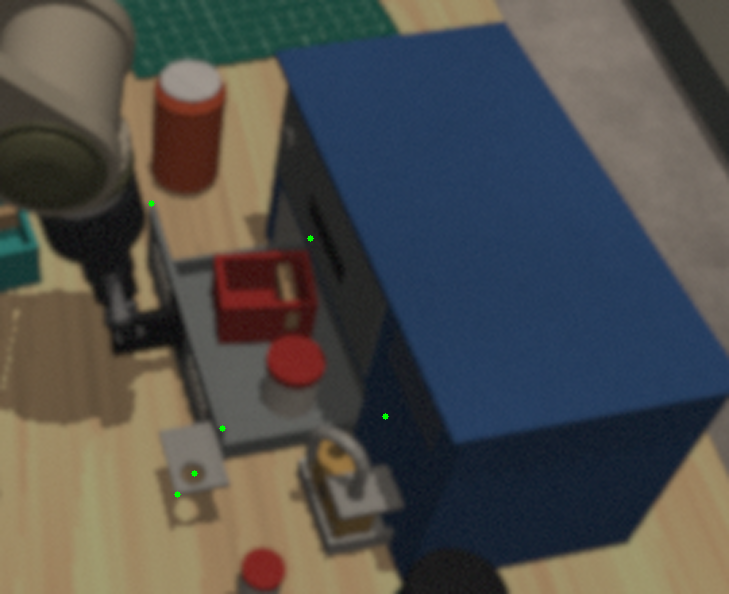

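It entered the mouth without resistance (under 5 N), and both loads are upright. Continuing.

Emit:
jog_arm([
  {"x": 1.4, "y": 0, "z": -7, "rx": 0, "ry": 0, "rz": 0, "hand": 6},
  {"x": 2, "y": 0, "z": -10, "rx": 0, "ry": 0, "rz": 0, "hand": 6},
  {"x": 2, "y": 0, "z": -10, "rx": 0, "ry": 0, "rz": 0, "hand": 6},
  {"x": 2, "y": 0, "z": -10, "rx": 0, "ry": 0, "rz": 0, "hand": 6},
  {"x": 2, "y": 0, "z": -10, "rx": 0, "ry": 0, "rz": 0, "hand": 6},
])

```text
time_s: 5.6
eef_pos: [573.0, 62.6, 40.8]
ee_rot: [0.033, 0.773, 0.04, -0.632]
force: [-3.7, -0.5, 0.3]
grip_width: 0.127
```

```bash
python3 look.py 6
```

```text
t 5.6 p [573.   62.6  40.8] x [ 0.197  0.02  -0.98 ] y [ 0.105 -0.995  0.001] F [-3.7 -0.5  0.3] w 10.9 j [-0.12  0.51  1.71  0.06  0.73  1.31]
tray incab [-6.42593e+01  9.88000e-02  7.00000e-04]
fwd10 in tool [ 1.98 -0.04 -9.8 ]
```

Emit:
jog_arm([
  {"x": 2, "y": 0, "z": -10, "rx": 0, "ry": 0, "rz": 0, "hand": 6},
  {"x": 2, "y": 0, "z": -10, "rx": 0, "ry": 0, "rz": 0, "hand": 6},
  {"x": 2, "y": 0, "z": -10, "rx": 0, "ry": 0, "rz": 0, "hand": 6},
  {"x": 1, "y": 0, "z": -5, "rx": 0, "ry": 0, "rz": 0, "hand": 6},
])

```text
time_s: 6.1
eef_pos: [608.4, 66.3, 40.9]
ee_rot: [0.033, 0.773, 0.04, -0.632]
force: [-4.1, -0.3, 0.3]
grip_width: 0.129
```

```bash
python3 look.py 7 side top
```

```text
t 6.1 p [608.4  66.3  40.9] x [ 0.197  0.02  -0.98 ] y [ 0.105 -0.995  0.001] F [-4.1 -0.3  0.3] w 11.0 j [-0.1   0.57  1.6   0.06  0.78  1.33]
tray incab [-2.86181e+01 -5.58000e-02  7.00000e-04]
fwd10 in tool [ 1.98 -0.04 -9.8 ]
```

View pics/top7c.png

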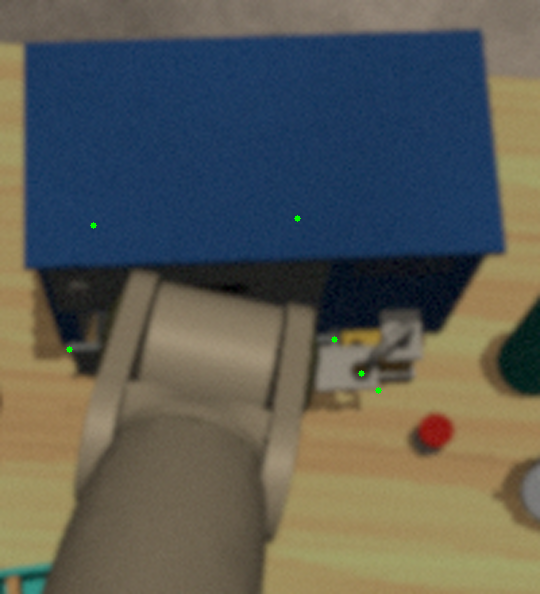

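View pics/side7c.png

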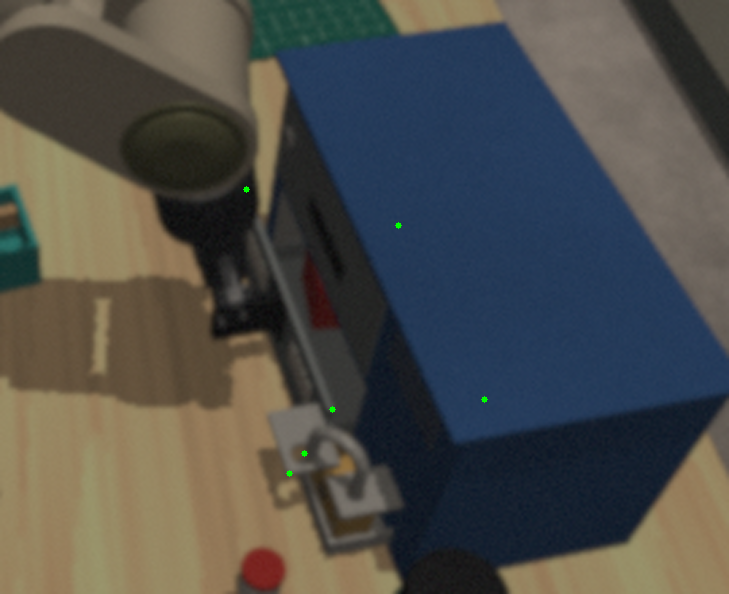

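The panel has about 29 mm left to go. The tab is sliding under the raised toe (side crop 320,440), and the forces are small. Now the last stretch, gently, until I feel the stop.

Emit:
jog_arm([
  {"x": 1.6, "y": 0, "z": -8, "rx": 0, "ry": 0, "rz": 0, "hand": 6},
  {"x": 1.6, "y": 0, "z": -8, "rx": 0, "ry": 0, "rz": 0, "hand": 6},
  {"x": 1, "y": 0, "z": -5, "rx": 0, "ry": 0, "rz": 0, "hand": 6},
  {"x": 0.6, "y": 0, "z": -3, "rx": 0, "ry": 0, "rz": 0, "hand": 6},
  {"x": 0.6, "y": 0, "z": -3, "rx": 0, "ry": 0, "rz": 0, "hand": 6},
])

```text
time_s: 6.82
eef_pos: [634.5, 69.0, 40.8]
ee_rot: [0.033, 0.772, 0.04, -0.633]
force: [-19.3, -4.4, 13.7]
grip_width: 0.127
```

```bash
python3 look.py 8
```

```text
t 6.825 p [634.5  69.   40.8] x [ 0.194  0.02  -0.981] y [ 0.105 -0.994  0.001] F [-19.3  -4.4  13.7] w 10.8 j [-0.09  0.62  1.51  0.05  0.82  1.34]
tray incab [-2.4637e+00 -1.5300e-01  1.0000e-03]
fwd10 in tool [ 1.95 -0.04 -9.81]
```

Emit:
jog_arm([
  {"x": 0, "y": 0, "z": -3, "rx": 0, "ry": 0, "rz": 0, "hand": 6},
  {"x": 0, "y": 0, "z": 0, "rx": 0, "ry": 0, "rz": 0, "hand": 6},
])

```text
time_s: 7.08
eef_pos: [634.5, 69.1, 40.8]
ee_rot: [0.034, 0.77, 0.041, -0.636]
force: [-24.0, -5.5, 9.8]
grip_width: 0.128
```

```bash
python3 look.py 9 side top
```

```text
t 7.075 p [634.5  69.1  40.8] x [ 0.187  0.02  -0.982] y [ 0.106 -0.994  0.   ] F [-24.   -5.5   9.8] w 10.9 j [-0.09  0.63  1.5   0.05  0.83  1.34]
tray incab [-2.4604e+00 -1.1060e-01  1.7000e-03]
fwd10 in tool [ 1.88 -0.03 -9.82]
```

View pics/top9c.png

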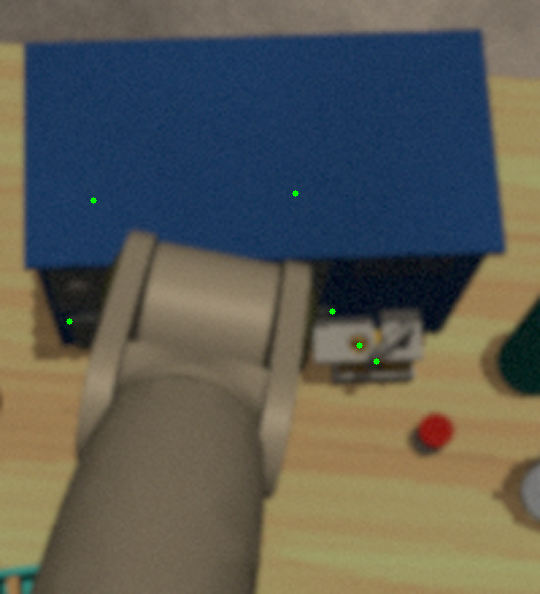

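View pics/side9c.png

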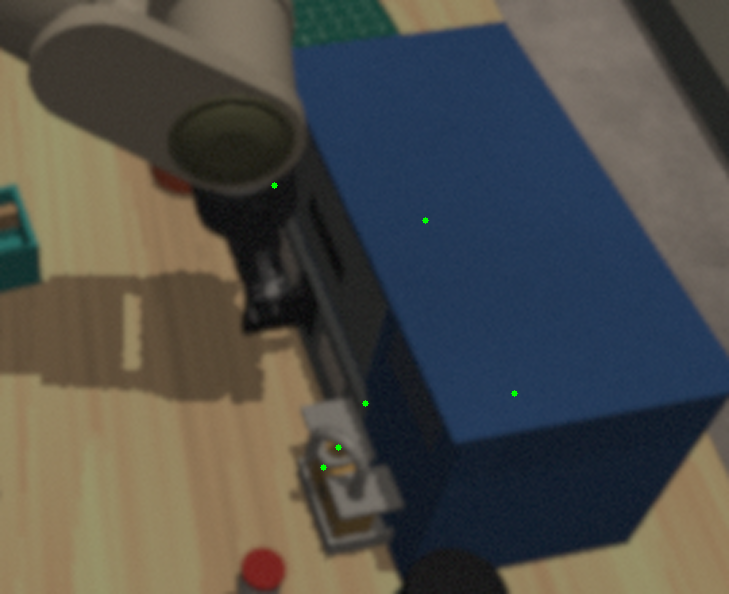

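```bash
cat > zoom.py <<'E'
from h import *
import sys
k=sys.argv[1]; cab=np.load("cab.npy"); dr=len(sys.argv)>2
for n,(x,y,w,h) in {"top":(310,145,65,45),"side":(330,240,75,75)}.items():
    im=cv2.imread(f"pics/{n}{k}.png"); f=8; im=cv2.resize(im[y:y+h,x:x+w],None,fx=f,fy=f,interpolation=cv2.INTER_CUBIC)
    def d(L,c):
        for u in proj(n,place(cab,L)): cv2.circle(im,tuple(int(v) for v in np.round((u-(x,y)+.5)*f-.5)),3,c,-1)
    d([(-46,-100,65),(-46,-154,65),(-6,-154,65),(-30,-140,65),(-6,-100,65)],(0,255,0))
    d([(-46,-163,65),(-46,-197,65),(0,-197,65),(0,-163,65)],(255,255,0))
    d([(-44,-192,58),(-44,-128,58)],(0,255,255))
    cv2.imwrite(f"pics/{n}{k}z.png",im)
E
python3 zoom.py 9
```

```text
(no output)
```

View pics/top9z.png

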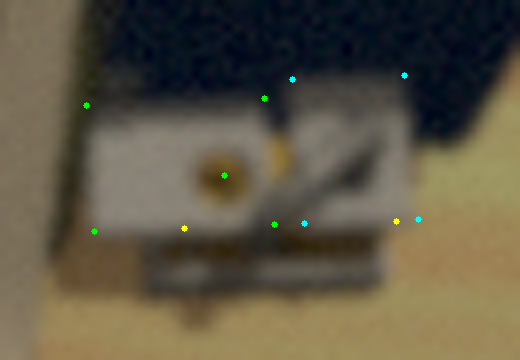

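View pics/side9z.png

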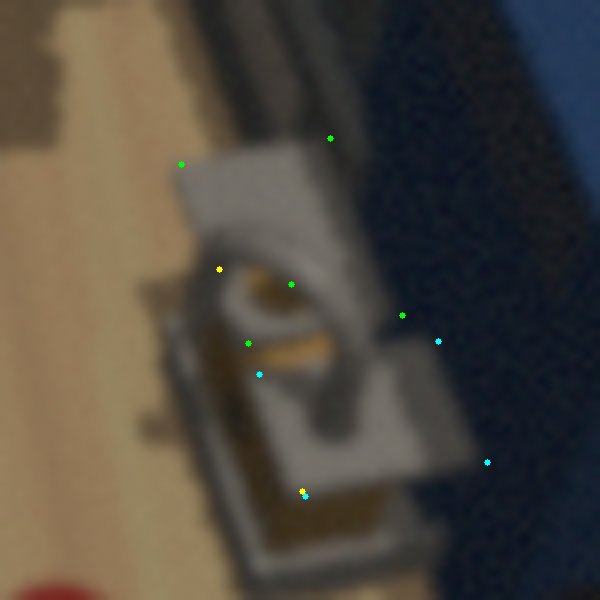

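The tab is home: its front edge is in line with the eye plate's (top zoom rows about 232 and 228), and the hole shows the padlock's brass. The wrist felt a stop of 24 N with no further travel. Now the shackle angle.

```bash
cat > shk.py <<'E'
from h import *
import sys
k=sys.argv[1]; ths=[float(v) for v in sys.argv[3:]]; dz=float(sys.argv[2]); cab=np.load("cab.npy")
def shackle(th,dz=0):
    t=np.linspace(0,np.pi,9); s=np.r_[[0,0],20-20*np.cos(t),[40,40,40]]; z=np.r_[66,80,94+20*np.sin(t),88,80,72]
    return np.stack([-30-s*np.sin(th),-180+s*np.cos(th),z-dz],1)
for n,(x,y,w,h) in {"top":(320,145,50,40),"side":(340,255,50,60)}.items():
    im0=cv2.imread(f"pics/{n}{k}.png"); f=8; tiles=[]
    for th in ths:
        im=cv2.resize(im0[y:y+h,x:x+w],None,fx=f,fy=f,interpolation=cv2.INTER_CUBIC)
        u=np.round((proj(n,place(cab,shackle(th,dz)))-(x,y)+.5)*f-.5).astype(int)
        cv2.polylines(im,[u.reshape(-1,1,2)],False,(0,255,0),1); cv2.putText(im,str(th),(5,20),0,.6,(255,255,255)); tiles.append(im)
    o=np.hstack(tiles); o=cv2.resize(o,None,fx=min(1,800/o.shape[1]),fy=min(1,800/o.shape[1])); cv2.imwrite(f"pics/{n}{k}s.png",o)
E
python3 shk.py 9 0 0.7 1.0
```

```text
(no output)
```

View pics/top9s.png

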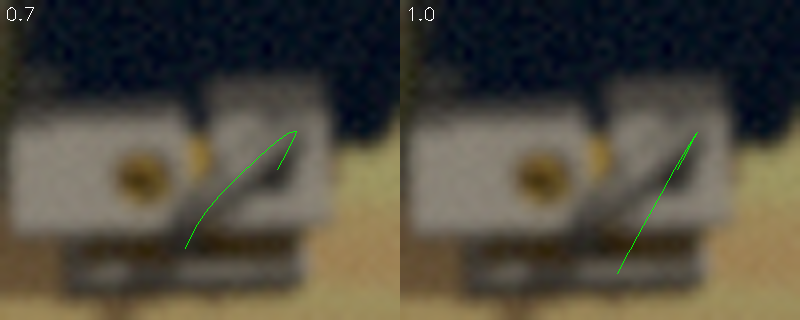

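View pics/side9s.png

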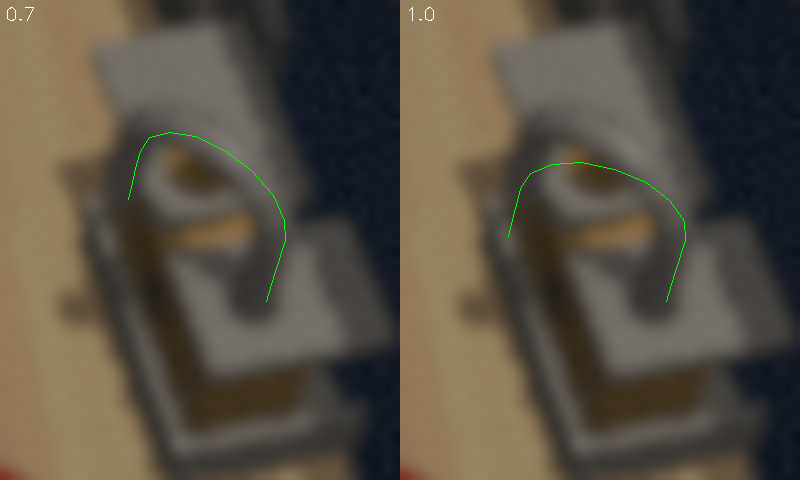

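The model outline fits at about 0.62 rad. Its offset suggests the cabinet stands about 2.4 mm nearer the robot than I fitted, and the stop position agrees, so I'll shift the frame. First I ease off the push, release the pull and retreat.

Emit:
jog_arm([
  {"x": -1, "y": 0, "z": 5, "rx": 0, "ry": 0, "rz": 0, "hand": 6},
  {"x": -1, "y": 0, "z": 2, "rx": 0, "ry": 0, "rz": 0, "hand": 6},
  {"x": 0, "y": 0, "z": 0, "rx": 0, "ry": 0, "rz": 0, "hand": 40},
  {"x": 0, "y": 0, "z": 0, "rx": 0, "ry": 0, "rz": 0, "hand": 40},
  {"x": 0, "y": 0, "z": 0, "rx": 0, "ry": 0, "rz": 0, "hand": 40},
])

```text
time_s: 7.8
eef_pos: [631.3, 68.6, 42.5]
ee_rot: [0.033, 0.773, 0.04, -0.632]
force: [1.0, 2.0, -0.1]
grip_width: 0.468
```

Emit:
jog_arm([
  {"x": -20, "y": 0, "z": 0, "rx": 0, "ry": 0, "rz": 0, "hand": 40},
  {"x": -35, "y": 0, "z": 0, "rx": 0, "ry": 0, "rz": 0, "hand": 40},
  {"x": -35, "y": 0, "z": 0, "rx": 0, "ry": 0, "rz": 0, "hand": 20},
  {"x": -30, "y": 0, "z": 0, "rx": 0, "ry": 0, "rz": 0, "hand": 0},
  {"x": 0, "y": 0, "z": 10, "rx": 0, "ry": 0, "rz": 0, "hand": 0},
])

```text
time_s: 8.43
eef_pos: [598.5, 65.1, 161.7]
ee_rot: [0.034, 0.775, 0.04, -0.63]
force: [-0.0, -0.7, -0.3]
grip_width: 0.001
```

```bash
python3 - <<'E'
from h import *
cab=np.load("cab.npy"); cab[:2]-=rot2(cab[2])@[2.4,0]; np.save("cab2.npy",cab); print(cab)
st(); 
for n in("side","top"): cv2.imwrite(f"pics/{n}10.png",capture(n)[:,:,::-1])
R=tgtR(cab[2],.6,-1); P=place(cab,np.array([-105,-145,140.])); plan(P,R,maxd=30)
E
python3 zoom.py 10; python3 shk.py 10 0 0.55 0.65
```

```text
[6.76161623e+02 7.42985078e+01 1.09096973e-01]
t 8.425 p [598.5  65.1 161.7] x [ 0.203  0.019 -0.979] y [ 0.105 -0.995  0.002] F [-0.  -0.7 -0.3] w 0.1 j [-0.11  0.4   1.51  0.05  1.03  1.34]
n 5 rot/row [-0.0008  0.0802 -0.0005] total rot [-0.004  0.401 -0.002] d [  -9.  -146.5  -18.1]
{"x":2.6,"y":29.0,"z":5.5,"rx":-0.0008,"ry":0.0802,"rz":-0.0005}
{"x":2.1,"y":28.9,"z":5.7,"rx":-0.0008,"ry":0.0802,"rz":-0.0005}
{"x":1.7,"y":28.9,"z":5.9,"rx":-0.0008,"ry":0.0802,"rz":-0.0005}
{"x":1.2,"y":28.9,"z":6.0,"rx":-0.0008,"ry":0.0802,"rz":-0.0005}
{"x":0.7,"y":28.9,"z":6.1,"rx":-0.0008,"ry":0.0802,"rz":-0.0005}
```

View pics/side10.png

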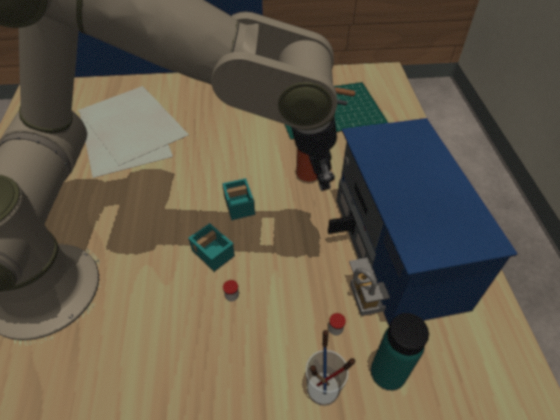

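View pics/top10z.png

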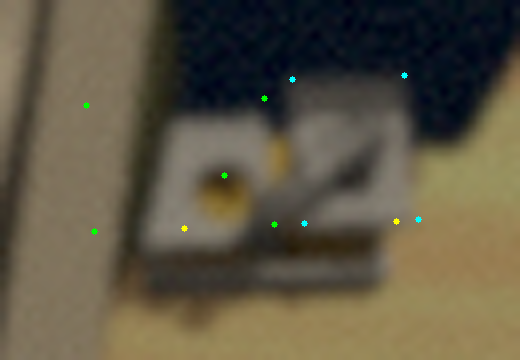

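View pics/side10s.png

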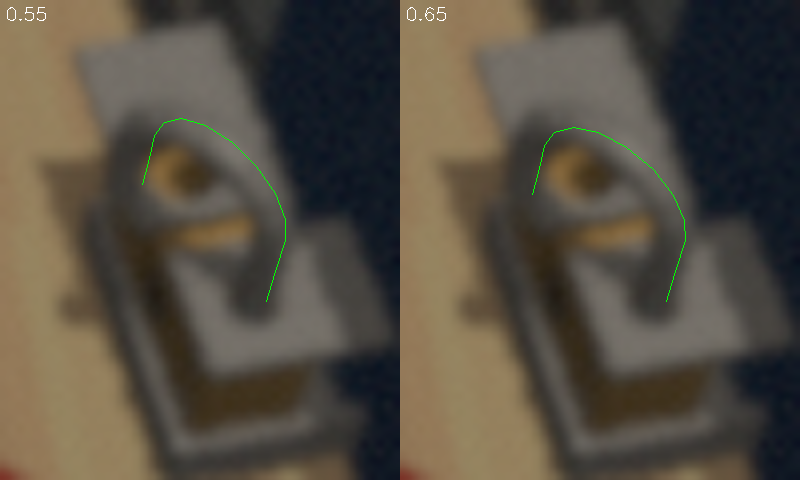

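The picture shows the tab about 3 mm out again (top zoom: its front edge is at row about 245, was 232), because I eased back while still gripping. I'll push it home with the shut fingertips on the paddle's end.

Emit:
jog_arm([
  {"x": -3, "y": 0, "z": 15, "rx": 0, "ry": 0, "rz": 0, "hand": 0},
  {"x": 37, "y": 0, "z": 7, "rx": 0, "ry": 0, "rz": 0, "hand": 0},
  {"x": 37, "y": 0, "z": 7, "rx": 0, "ry": 0, "rz": 0, "hand": 0},
  {"x": 37, "y": 0, "z": 7, "rx": 0, "ry": 0, "rz": 0, "hand": 0},
  {"x": 0, "y": 0, "z": 0, "rx": 0, "ry": 0, "rz": 0, "hand": 0},
])

```text
time_s: 9.15
eef_pos: [581.7, 63.9, 42.0]
ee_rot: [0.033, 0.771, 0.041, -0.635]
force: [-0.6, -0.1, 0.2]
grip_width: 0.0
```

```bash
cat > w.py <<'E'
from h import *
cab=np.load("cab2.npy"); st(); p,r=pose(); print("TCP incab",(rot2(-cab[2])@(p[:2]-cab[:2])).round(1),p[2].round(1),"tool fwd/left/up 10:",[r.inv().apply(Ro.from_euler("z",cab[2]).apply(v)).round(2).tolist() for v in np.eye(3)*10])
s=sense(); print("F cab",Ro.from_euler("z",-cab[2]).apply(s["force"]).round(1))
E
python3 w.py; python3 -c "
from h import *
cv2.imwrite('pics/side11.png',capture('side')[:,:,::-1])"
```

```text
t 9.15 p [581.7  63.9  42. ] x [ 0.19   0.021 -0.981] y [ 0.104 -0.995 -0.001] F [-0.6 -0.1  0.2] w 0.0 j [-0.11  0.53  1.67  0.06  0.75  1.31]
TCP incab [-95.   -0.1] 42.0 tool fwd/left/up 10: [[1.92, -0.04, -9.81], [-0.0, -10.0, 0.05], [-9.81, -0.01, -1.92]]
F cab [-0.6 -0.1  0.2]
```

View pics/side11.png

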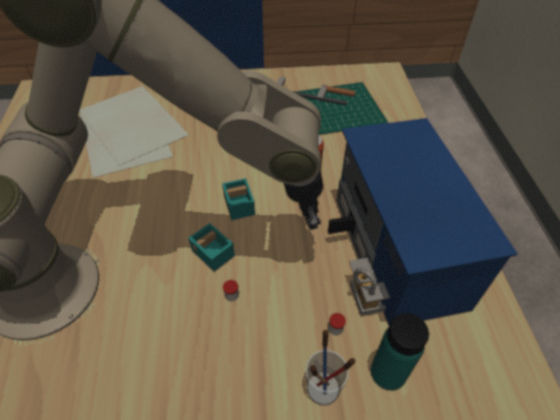

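Emit:
jog_arm([
  {"x": -6, "y": 0, "z": -11, "rx": 0, "ry": 0, "rz": 0, "hand": 0},
  {"x": 1, "y": 0, "z": -5, "rx": 0, "ry": 0, "rz": 0, "hand": 0},
  {"x": 0.8, "y": 0, "z": -4, "rx": 0, "ry": 0, "rz": 0, "hand": 0},
  {"x": 0.8, "y": 0, "z": -4, "rx": 0, "ry": 0, "rz": 0, "hand": 0},
])

```text
time_s: 9.7
eef_pos: [606.7, 66.1, 53.1]
ee_rot: [0.033, 0.773, 0.04, -0.632]
force: [-0.4, 0.5, -0.1]
grip_width: -0.001
```

```bash
python3 w.py
```

```text
t 9.7 p [606.7  66.1  53.1] x [ 0.197  0.02  -0.98 ] y [ 0.105 -0.995  0.001] F [-0.4  0.5 -0.1] w -0.1 j [-0.1   0.55  1.59  0.06  0.8   1.33]
TCP incab [-69.9  -0.5] 53.1 tool fwd/left/up 10: [[1.98, -0.04, -9.8], [-0.01, -10.0, 0.04], [-9.8, 0.01, -1.98]]
F cab [-0.3  0.5 -0.1]
```

Emit:
jog_arm([
  {"x": 0.6, "y": 0, "z": -3, "rx": 0, "ry": 0, "rz": 0, "hand": 0},
  {"x": 0.6, "y": 0, "z": -3, "rx": 0, "ry": 0, "rz": 0, "hand": 0},
  {"x": 0, "y": 0, "z": 0, "rx": 0, "ry": 0, "rz": 0, "hand": 0},
])

```text
time_s: 10.07
eef_pos: [612.2, 66.8, 52.8]
ee_rot: [0.033, 0.772, 0.04, -0.633]
force: [-3.3, 0.3, 1.8]
grip_width: 0.003
```

```bash
python3 w.py
```

```text
t 10.075 p [612.2  66.8  52.8] x [ 0.196  0.02  -0.98 ] y [ 0.105 -0.995  0.   ] F [-3.3  0.3  1.8] w 0.3 j [-0.1   0.56  1.57  0.05  0.81  1.33]
TCP incab [-64.4  -0.5] 52.8 tool fwd/left/up 10: [[1.97, -0.04, -9.8], [-0.01, -10.0, 0.04], [-9.8, 0.0, -1.97]]
F cab [-3.3  0.7  1.8]
```

Emit:
jog_arm([
  {"x": 0.4, "y": 0, "z": -2, "rx": 0, "ry": 0, "rz": 0, "hand": 0},
  {"x": 0.4, "y": 0, "z": -2, "rx": 0, "ry": 0, "rz": 0, "hand": 0},
  {"x": 0.4, "y": 0, "z": -2, "rx": 0, "ry": 0, "rz": 0, "hand": 0},
  {"x": 0, "y": 0, "z": 0, "rx": 0, "ry": 0, "rz": 0, "hand": 0},
])

```text
time_s: 10.58
eef_pos: [618.3, 67.4, 54.1]
ee_rot: [0.033, 0.773, 0.04, -0.632]
force: [-10.6, -0.0, 11.6]
grip_width: -0.001
```

```bash
python3 w.py
```

```text
t 10.575 p [618.3  67.4  54.1] x [ 0.197  0.02  -0.98 ] y [ 0.105 -0.994  0.001] F [-10.6  -0.   11.6] w -0.1 j [-0.1   0.57  1.55  0.05  0.82  1.34]
TCP incab [-58.3  -0.6] 54.1 tool fwd/left/up 10: [[1.98, -0.04, -9.8], [-0.01, -10.0, 0.04], [-9.8, 0.01, -1.98]]
F cab [-10.6   1.1  11.6]
```

```bash
python3 -c "
from h import *
for n in('side','top'): cv2.imwrite(f'pics/{n}12.png',capture(n)[:,:,::-1])
im=cv2.imread('pics/side12.png')[150:310,280:440]; cv2.imwrite('pics/s12c.png',cv2.resize(im,None,fx=3.7,fy=3.7,interpolation=cv2.INTER_CUBIC))"; python3 zoom.py 12
```

```text
(no output)
```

View pics/s12c.png

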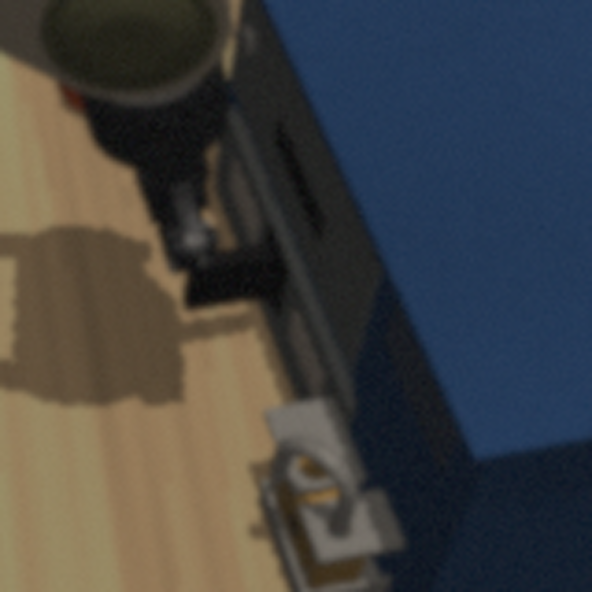

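View pics/top12z.png

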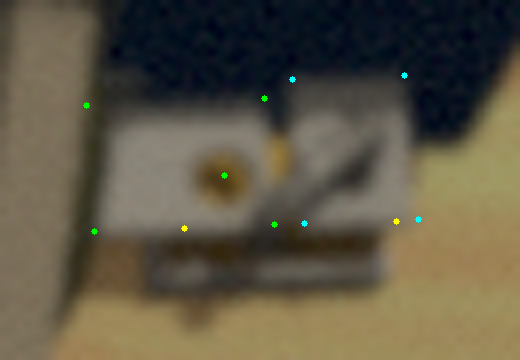

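The tab is back in line with the eye plate (its front edge is at rows 230–235, as before). One firmer push to seat it, then I back off straight.

Emit:
jog_arm([
  {"x": 0, "y": 0, "z": -3, "rx": 0, "ry": 0, "rz": 0, "hand": 0},
  {"x": 0, "y": 0, "z": -2, "rx": 0, "ry": 0, "rz": 0, "hand": 0},
  {"x": 0, "y": 0, "z": 0, "rx": 0, "ry": 0, "rz": 0, "hand": 0},
])

```text
time_s: 11.05
eef_pos: [623.2, 67.9, 55.0]
ee_rot: [0.034, 0.773, 0.04, -0.633]
force: [-10.2, -0.4, 12.2]
grip_width: -0.002
```

```bash
python3 w.py
```

```text
t 11.05 p [623.2  67.9  55. ] x [ 0.196  0.02  -0.98 ] y [ 0.105 -0.994  0.001] F [-10.2  -0.4  12.2] w -0.2 j [-0.1   0.58  1.54  0.05  0.83  1.34]
TCP incab [-53.4  -0.6] 55.0 tool fwd/left/up 10: [[1.97, -0.04, -9.8], [-0.02, -10.0, 0.04], [-9.8, 0.01, -1.97]]
F cab [-10.2   0.7  12.2]
```

Emit:
jog_arm([
  {"x": 0, "y": 0, "z": 12, "rx": 0, "ry": 0, "rz": 0, "hand": 0},
  {"x": 0, "y": 0, "z": 15, "rx": 0, "ry": 0, "rz": 0, "hand": 0},
  {"x": -25, "y": 0, "z": 15, "rx": 0, "ry": 0, "rz": 0, "hand": 0},
  {"x": -35, "y": 0, "z": 0, "rx": 0, "ry": 0, "rz": 0, "hand": 0},
  {"x": -35, "y": 0, "z": 0, "rx": 0, "ry": 0, "rz": 0, "hand": 0},
])

```text
time_s: 11.68
eef_pos: [563.8, 61.6, 139.9]
ee_rot: [0.033, 0.773, 0.04, -0.632]
force: [0.9, 0.1, 0.2]
grip_width: -0.0
```

```bash
python3 w.py; python3 - <<'E'
from h import *
cab=np.load("cab2.npy")
for n in("side","top"): cv2.imwrite(f"pics/{n}13.png",capture(n)[:,:,::-1])
R=tgtR(cab[2],.6,-1); P=place(cab,np.array([-95,-147,120.])); plan(P,R,maxd=32)
E
python3 zoom.py 13
```

```text
t 11.675 p [563.8  61.6 139.9] x [ 0.198  0.02  -0.98 ] y [ 0.104 -0.995  0.001] F [0.9 0.1 0.2] w -0.0 j [-0.12  0.35  1.64  0.05  0.95  1.32]
TCP incab [-113.1   -0.4] 139.9 tool fwd/left/up 10: [[1.99, -0.05, -9.8], [-0.02, -10.0, 0.04], [-9.8, 0.01, -1.99]]
F cab [ 0.9 -0.   0.2]
n 5 rot/row [-0.0007  0.0787 -0.0007] total rot [-0.003  0.393 -0.004] d [  32.2 -143.7  -22.7]
{"x":5.2,"y":29.2,"z":-2.4,"rx":-0.0007,"ry":0.0787,"rz":-0.0007}
{"x":5.3,"y":29.2,"z":-2.0,"rx":-0.0007,"ry":0.0787,"rz":-0.0007}
{"x":5.5,"y":29.3,"z":-1.5,"rx":-0.0007,"ry":0.0787,"rz":-0.0007}
{"x":5.5,"y":29.3,"z":-1.1,"rx":-0.0007,"ry":0.0787,"rz":-0.0007}
{"x":5.6,"y":29.3,"z":-0.6,"rx":-0.0007,"ry":0.0787,"rz":-0.0007}
```

View pics/top13z.png

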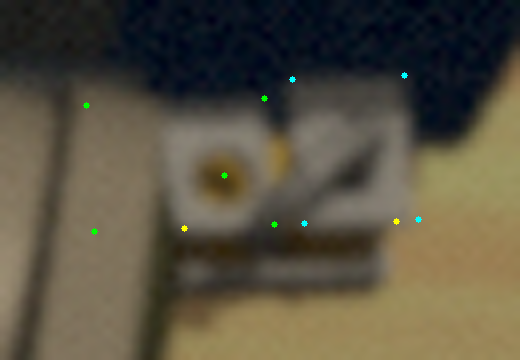

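View pics/side13z.png

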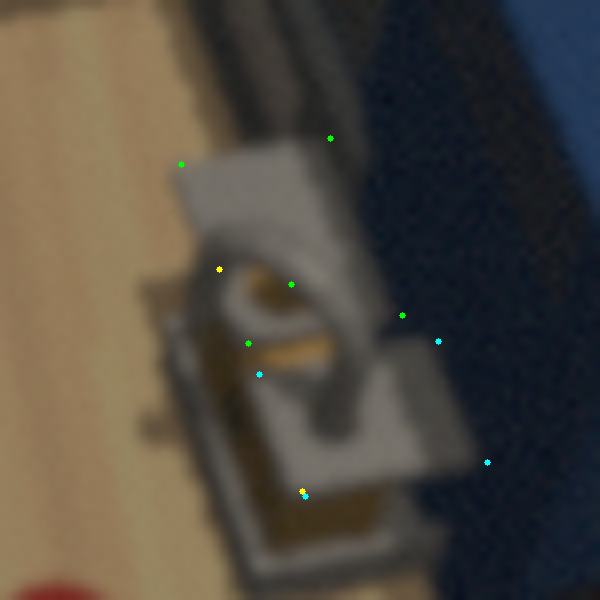

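```bash
python3 - <<'E'
from h import *
for n,(x,y,w,h) in {"side":(352,258,18,14),"top":(331,158,12,14)}.items():
    g=lambda k: cv2.imread(f"pics/{n}{k}.png",0).astype(np.float32)
    a=g(9)[y:y+h,x:x+w]; a=cv2.resize(a,None,fx=4,fy=4,interpolation=cv2.INTER_CUBIC)
    for k in (10,12,13):
        b=cv2.resize(g(k)[y-4:y+h+4,x-4:x+w+4],None,fx=4,fy=4,interpolation=cv2.INTER_CUBIC)
        r=cv2.matchTemplate(b,a,cv2.TM_CCOEFF_NORMED); m=cv2.minMaxLoc(r); print(n,k,(np.array(m[3])-16)/4,round(m[1],3))
E
```

```text
side 10 [-0.25  0.25] 0.953
side 12 [0. 0.] 0.994
side 13 [0. 0.] 0.994
top 10 [0.25 0.5 ] 0.944
top 12 [0. 0.] 0.994
top 13 [0.25 0.  ] 0.965
```

Matching the pictures shows the tab exactly where it was when pressed against the stop. Next, to the padlock with a 34° lean.

Emit:
jog_arm([
  {"x": 5, "y": 29, "z": -3, "rx": -0.001, "ry": 0.079, "rz": -0.001, "hand": 0},
  {"x": 5, "y": 29, "z": -3, "rx": -0.001, "ry": 0.079, "rz": -0.001, "hand": 0},
  {"x": 5, "y": 29, "z": -2, "rx": -0.001, "ry": 0.079, "rz": -0.001, "hand": 0},
  {"x": 5, "y": 28, "z": -2, "rx": 0, "ry": 0.079, "rz": 0, "hand": 0},
  {"x": 5, "y": 28, "z": -1, "rx": 0, "ry": 0.079, "rz": 0, "hand": 0},
])

```text
time_s: 12.4
eef_pos: [598.2, -79.8, 118.4]
ee_rot: [0.025, 0.882, 0.047, -0.467]
force: [0.9, 1.2, 0.4]
grip_width: 0.002
```

```bash
python3 w.py;  python3 - <<'E'
from h import *
cab=np.load("cab2.npy")
for n in("side","top"): cv2.imwrite(f"pics/{n}14.png",capture(n)[:,:,::-1])
R=tgtR(cab[2],.6,-1); P=place(cab,np.array([-85,-143,82.])); plan(P,R,maxd=32)
E

```

```text
t 12.4 p [598.2 -79.8 118.4] x [ 0.559  0.06  -0.827] y [ 0.107 -0.994 -0.   ] F [0.9 1.2 0.4] w 0.2 j [-0.47  0.33  1.88  0.68  0.52  0.46]
TCP incab [ -94.3 -144.7] 118.4 tool fwd/left/up 10: [[5.62, -0.02, -8.27], [-0.01, -10.0, 0.02], [-8.27, -0.0, -5.62]]
F cab [1.  1.1 0.4]
n 2 rot/row [-0.0023  0.0033 -0.0005] total rot [-0.005  0.007 -0.001] d [  9.9   3.7 -35.1]
{"x":17.4,"y":-1.3,"z":5.6,"rx":-0.0023,"ry":0.0033,"rz":-0.0005}
{"x":17.4,"y":-1.3,"z":5.6,"rx":-0.0023,"ry":0.0033,"rz":-0.0005}
```

View pics/side14.png

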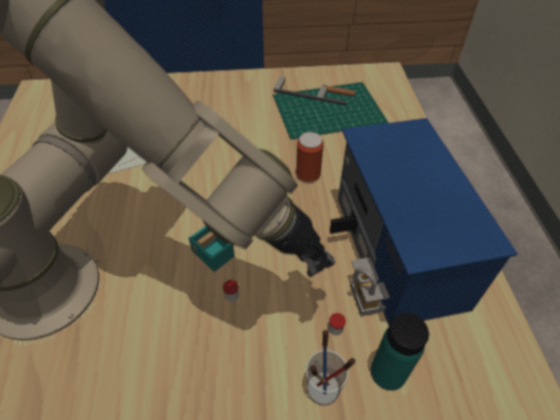

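The side view shows the gripper leaning back in front of the padlock (tips at about 318,270), clear of the bottle, the cup and the small pots. I'll descend and then sweep in.

Emit:
jog_arm([
  {"x": 15, "y": 0, "z": 10, "rx": -0.002, "ry": 0.003, "rz": 0, "hand": 0},
  {"x": 15, "y": -1, "z": 10, "rx": -0.002, "ry": 0.003, "rz": 0, "hand": 0},
  {"x": 4, "y": -1, "z": -7, "rx": 0, "ry": 0, "rz": 0, "hand": 0},
  {"x": 3, "y": 0, "z": -4, "rx": 0, "ry": 0, "rz": 0, "hand": 0},
])

```text
time_s: 13.0
eef_pos: [612.1, -74.6, 84.1]
ee_rot: [0.027, 0.883, 0.049, -0.465]
force: [0.6, 1.0, 0.3]
grip_width: 0.001
```

```bash
python3 w.py;  python3 - <<'E'
from h import *
for n in("side","top"):
    im=capture(n)[:,:,::-1];cv2.imwrite(f"pics/{n}15.png",im)
    x,y=(290,200) if n=="side" else (290,130)
    cv2.imwrite(f"pics/{n}15c.png",cv2.resize(im[y:y+110,x:x+120],None,fx=5,fy=5,interpolation=cv2.INTER_CUBIC))
E

```

```text
t 13.0 p [612.1 -74.6  84.1] x [ 0.562  0.062 -0.825] y [ 0.112 -0.994  0.001] F [0.6 1.  0.3] w 0.1 j [-0.45  0.41  1.87  0.77  0.45  0.37]
TCP incab [ -79.9 -141.1] 84.1 tool fwd/left/up 10: [[5.66, 0.03, -8.25], [0.01, -10.0, -0.03], [-8.25, 0.01, -5.65]]
F cab [0.7 0.9 0.3]
```

View pics/side15c.png

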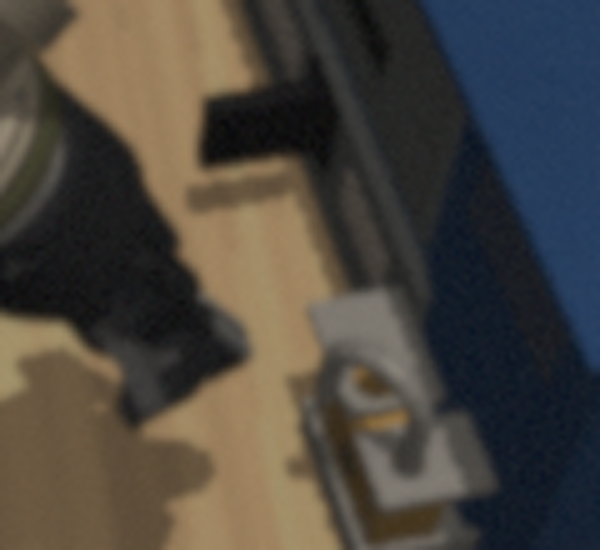

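View pics/top15c.png

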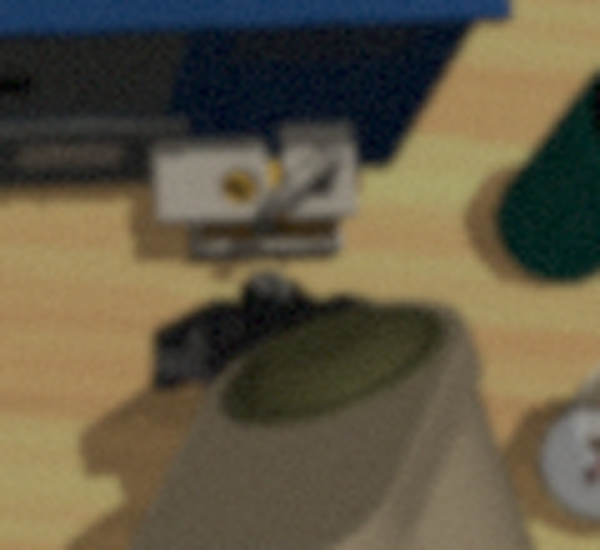

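Emit:
jog_arm([
  {"x": 5, "y": 4, "z": -7, "rx": 0, "ry": 0, "rz": 0, "hand": 0},
  {"x": 4.5, "y": 0, "z": -6.5, "rx": 0, "ry": 0, "rz": 0, "hand": 0},
  {"x": 4.5, "y": 0, "z": -6.5, "rx": 0, "ry": 0, "rz": 0, "hand": 0},
])

```text
time_s: 13.48
eef_pos: [636.4, -76.3, 83.1]
ee_rot: [0.026, 0.883, 0.049, -0.466]
force: [-0.8, -0.5, -0.7]
grip_width: 0.004
```

```bash
cat > v.py <<'E'
from h import *
import sys
k=sys.argv[1]
for n in("side","top"):
    im=capture(n)[:,:,::-1];cv2.imwrite(f"pics/{n}{k}.png",im)
    x,y=(320,230) if n=="side" else (310,130)
    o=cv2.resize(im[y:y+80,x:x+80],None,fx=5,fy=5,interpolation=cv2.INTER_CUBIC)
    p=(proj(n,pose()[0])-(x,y)+.5)*5; cv2.circle(o,tuple(int(v) for v in p),3,(0,255,0),-1)
    if n=="side": a=o
cv2.imwrite(f"pics/v{k}.png",np.hstack([a,o]))
E
python3 w.py; python3 v.py 16
```

```text
t 13.475 p [636.4 -76.3  83.1] x [ 0.562  0.062 -0.825] y [ 0.111 -0.994  0.001] F [-0.8 -0.5 -0.7] w 0.3 j [-0.43  0.45  1.8   0.72  0.46  0.44]
TCP incab [ -55.9 -145.3] 83.1 tool fwd/left/up 10: [[5.65, 0.03, -8.25], [0.01, -10.0, -0.03], [-8.25, 0.01, -5.65]]
F cab [-0.8 -0.4 -0.7]
```

View pics/v16.png

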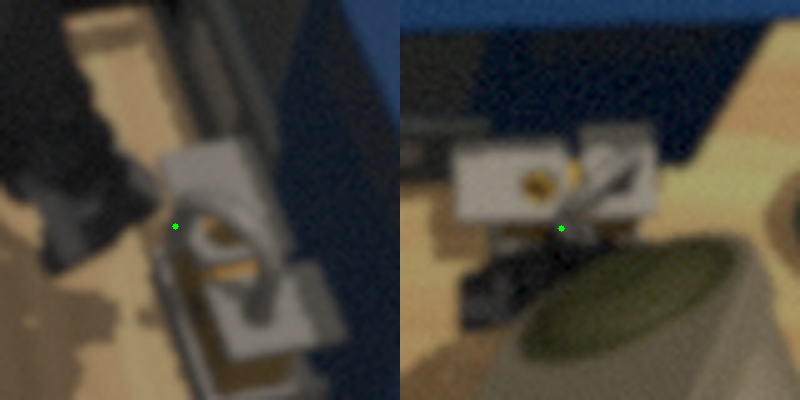

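```bash
python3 - <<'E'
from h import *
p,r=pose(); M=r.as_matrix(); outs=[]
for n in("side","top"):
    im=cv2.imread(f"pics/{n}16.png"); x,y=(270,180) if n=="side" else (280,120)
    o=cv2.resize(im[y:y+130,x:x+130],None,fx=3,fy=3,interpolation=cv2.INTER_CUBIC)
    def D(X): return tuple(int(v) for v in (proj(n,X)-(x,y)+.5)*3)
    cv2.line(o,D(p),D(p-75*M[:,0]),(0,255,0),1)
    for s in(0,19,73):
        q=p-s*M[:,0]; cv2.line(o,D(q-11*M[:,2]),D(q+11*M[:,2]),(0,0,255),1); cv2.line(o,D(q-11*M[:,1]),D(q+11*M[:,1]),(255,255,0),1)
    outs.append(o)
cv2.imwrite("pics/ax16.png",np.hstack(outs))
E
```

```text
(no output)
```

View pics/ax16.png

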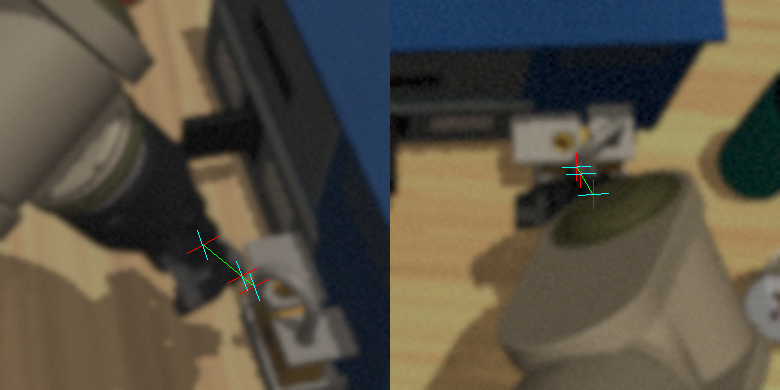

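```bash
python3 - <<'E'
from h import *
for k,p in {1:(474,71.5,151.5),10:(598.5,65.1,161.7),11:(581.7,63.9,42),14:(598.2,-79.8,118.4),15:(612.1,-74.6,84.1),16:(636.4,-76.3,83.1)}.items(): print(k,proj("side",np.array(p)).round(0),proj("top",np.array(p)).round(0))
E
python3 -c "
import cv2,numpy as np
a=cv2.imread('pics/side10.png')[130:230,270:400];b=cv2.imread('pics/side14.png')[210:310,240:370]
cv2.imwrite('pics/cmp.png',np.hstack([cv2.resize(v,None,fx=3,fy=3,interpolation=cv2.INTER_CUBIC) for v in(a,b)]))"
```

```text
1 [265. 201.] [274. 233.]
10 [327. 196.] [281. 176.]
11 [315. 233.] [280. 198.]
14 [337. 268.] [345. 186.]
15 [342. 275.] [341. 185.]
16 [354. 275.] [342. 175.]
```

View pics/cmp.png

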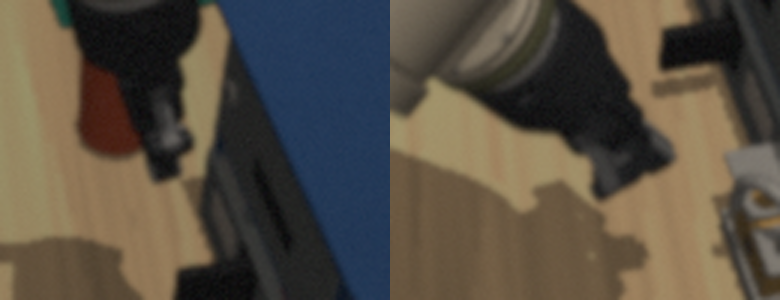

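```bash
python3 - <<'E'
from h import *
cab=np.load("cab2.npy")
def tri(us,ut):
    P=[C[n]["camera_matrix"]@np.c_[C[n]["R"],C[n]["t"]] for n in("side","top")]
    X=cv2.triangulatePoints(P[0],P[1],np.array(us,float).reshape(2,1),np.array(ut,float).reshape(2,1)); X=(X[:3]/X[3]).ravel()
    e=np.linalg.norm(proj("side",X)-us)+np.linalg.norm(proj("top",X)-ut); return X.round(0),round(e,1)
print("mass",tri((316,284),(326,202)),tri((316,284),(323,205)),tri((316,284),(321,196)))
print("tip",tri((339,270),(343,187)), "state15 612,-75,84")
E
python3 -c "
import cv2,numpy as np
a=cv2.imread('pics/side15.png')[200:310,250:370];b=cv2.imread('pics/top15.png')[140:250,290:410]
cv2.imwrite('pics/cmp2.png',cv2.convertScaleAbs(np.hstack([cv2.resize(v,None,fx=3.3,fy=3.3,interpolation=cv2.INTER_CUBIC) for v in(a,b)]),alpha=2.2,beta=20))"
```

```text
mass (array([577., -50.,  20.]), np.float64(7.7)) (array([575., -44.,   8.]), np.float64(4.7)) (array([587., -40.,   7.]), np.float64(14.6))
tip (array([602., -77., 105.]), np.float64(1.5)) state15 612,-75,84
```

View pics/cmp2.png

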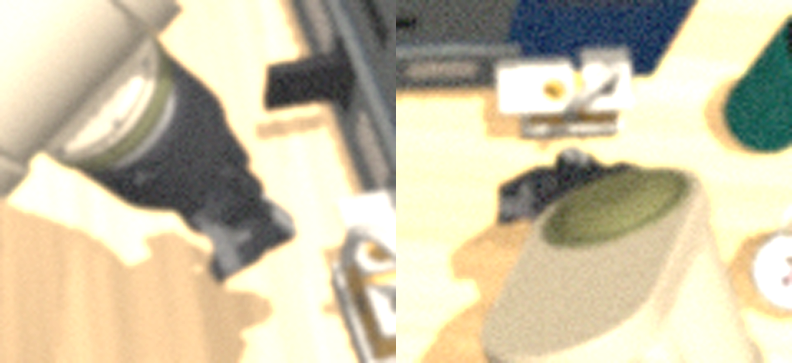

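```bash
python3 - <<'E'
from h import *
def tri(us,ut):
    P=[C[n]["camera_matrix"]@np.c_[C[n]["R"],C[n]["t"]] for n in("side","top")]
    X=cv2.triangulatePoints(P[0],P[1],np.array(us,float).reshape(2,1),np.array(ut,float).reshape(2,1)); X=(X[:3]/X[3]).ravel()
    e=np.linalg.norm(proj("side",X)-us)+np.linalg.norm(proj("top",X)-ut); return X,round(e,1)
T=np.array([612.1,-74.6,84.1]); M=np.array([[.562,.062,-.825],[.112,-.994,.001]]); z=np.cross(M[0],M[1]); M=np.vstack([M,z])
for n,a in {"g2":((336,267),(344,187)),"g1":((318,271),(327.6,197.6))}.items():
    X,e=tri(*a); print(n,X.round(0),e,"tool",(M@(X-T)).round(0))
# predicted pixel for tool points
for L in [(0,0,0),(0,0,-11),(0,0,11),(-19,0,-11),(-19,0,11),(0,10,0),(0,-10,0),(-40,30,0),(-40,-30,0)]:
    X=T+np.array(L)@M; print(L,proj("side",X).round(0),proj("top",X).round(0))
E
```

```text
g2 [597. -77. 118.] 0.1 tool [-37.   1.  -6.]
g1 [577. -48.  66.] 6.5 tool [ -4. -30.  37.]
(0, 0, 0) [342. 275.] [341. 185.]
(0, 0, -11) [347. 272.] [341. 180.]
(0, 0, 11) [337. 277.] [341. 189.]
(-19, 0, -11) [342. 269.] [342. 183.]
(-19, 0, 11) [333. 274.] [342. 192.]
(0, 10, 0) [343. 279.] [345. 185.]
(0, -10, 0) [340. 271.] [336. 185.]
(-40, 30, 0) [337. 281.] [357. 190.]
(-40, -30, 0) [328. 255.] [330. 191.]
```

```bash
cat > wire.py <<'E'
from h import *
import sys
def wire(k,T,M,gap=0,name=None):
    outs=[]
    for n in("side","top"):
        x,y=(250,190) if n=="side" else (270,120)
        im=cv2.convertScaleAbs(cv2.resize(cv2.imread(f"pics/{n}{k}.png")[y:y+130,x:x+130],None,fx=3,fy=3,interpolation=cv2.INTER_CUBIC),alpha=1.6,beta=15)
        def box(a,b,c):
            q=np.array([[[X,Y,Z] for Y,Z in((b[0],c[0]),(b[0],c[1]),(b[1],c[1]),(b[1],c[0]))] for X in a],float)
            u=((proj(n,T+q@M.T)-(x,y)+.5)*3).astype(int)
            for f in u: cv2.polylines(im,[f.reshape(-1,1,2)],True,col,1)
            for i in range(4): cv2.line(im,tuple(int(v) for v in u[0,i]),tuple(int(v) for v in u[1,i]),col,1)
        col=(0,0,255); box((-160,-73),(-42,42),(-38,38))
        col=(0,200,0); box((-38,0),(-12-gap,12+gap),(-11,11))
        outs.append(im)
    cv2.imwrite(f"pics/w{k}.png",np.hstack(outs))
if __name__=="__main__":
    p,r=pose(); wire(sys.argv[1],p,r.as_matrix())
E
python3 wire.py 16
```

```text
(no output)
```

View pics/w16.png

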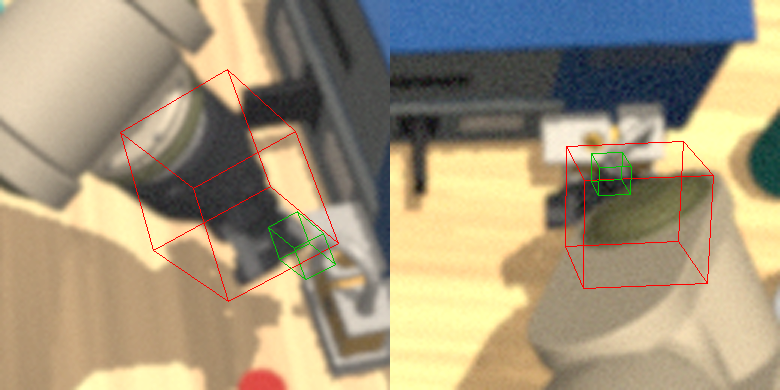

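```bash
python3 - <<'E'
import cv2,numpy as np
a=cv2.imread('pics/side16.png')[225:305,295:375]; b=cv2.imread('pics/top16.png')[150:210,300:380]
f=lambda v:cv2.convertScaleAbs(cv2.resize(v,None,fx=7,fy=7,interpolation=cv2.INTER_CUBIC),alpha=3,beta=0)
cv2.imwrite('pics/z16a.png',f(a)); cv2.imwrite('pics/z16b.png',f(b))
E
```

```text
(no output)
```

View pics/z16a.png

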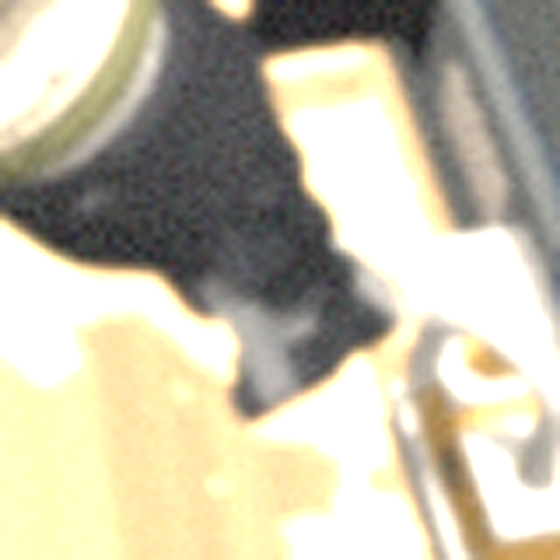

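View pics/z16b.png

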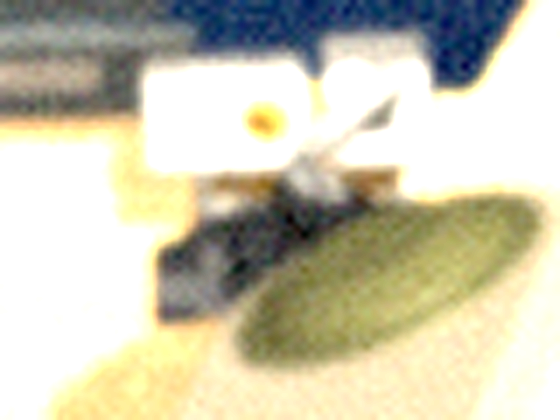

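Emit:
jog_arm([
  {"x": 3, "y": 0, "z": -4, "rx": 0, "ry": 0, "rz": 0, "hand": 0},
  {"x": 2.5, "y": 0, "z": -4, "rx": 0, "ry": 0, "rz": 0, "hand": 0},
  {"x": 0, "y": 0, "z": 0, "rx": 0, "ry": 0, "rz": 0, "hand": 0},
])

```text
time_s: 13.95
eef_pos: [645.4, -74.8, 82.8]
ee_rot: [0.026, 0.883, 0.05, -0.466]
force: [-0.9, 1.1, 0.1]
grip_width: 0.002
```

```bash
sed -i 's/^cv2.imwrite(f"pics\/v/a=cv2.convertScaleAbs(a,alpha=2);o=cv2.convertScaleAbs(o,alpha=2)\ncv2.imwrite(f"pics\/v/' v.py; python3 w.py; python3 v.py 17
```

```text
t 13.95 p [645.4 -74.8  82.8] x [ 0.561  0.063 -0.825] y [ 0.112 -0.994  0.001] F [-0.9  1.1  0.1] w 0.2 j [-0.42  0.47  1.78  0.7   0.46  0.46]
TCP incab [ -46.8 -144.9] 82.8 tool fwd/left/up 10: [[5.65, 0.03, -8.25], [0.01, -10.0, -0.03], [-8.25, 0.01, -5.65]]
F cab [-0.8  1.2  0.1]
```

View pics/v17.png

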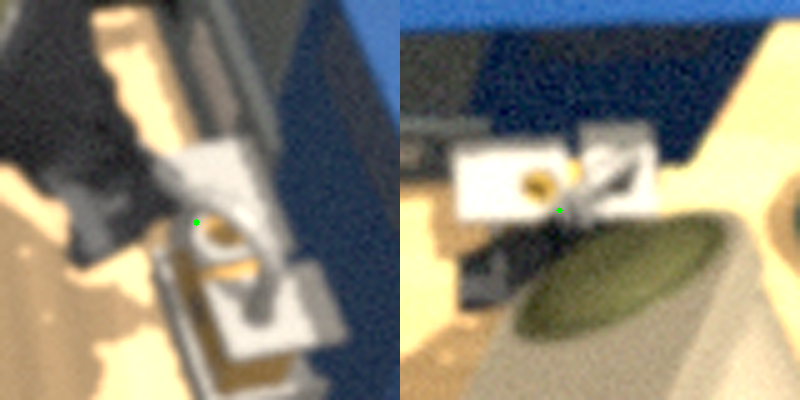

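```bash
python3 - <<'E'
import cv2,numpy as np
for k in(13,17):
    a=cv2.imread(f'pics/side{k}.png')[235:305,325:395]; b=cv2.imread(f'pics/top{k}.png')[150:195,310:380]
    f=lambda v:cv2.convertScaleAbs(cv2.resize(v,None,fx=8,fy=8,interpolation=cv2.INTER_CUBIC),alpha=1.7,beta=0)
    cv2.imwrite(f'pics/q{k}a.png',f(a)); cv2.imwrite(f'pics/q{k}b.png',f(b))
E
```

```text
(no output)
```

View pics/q17a.png

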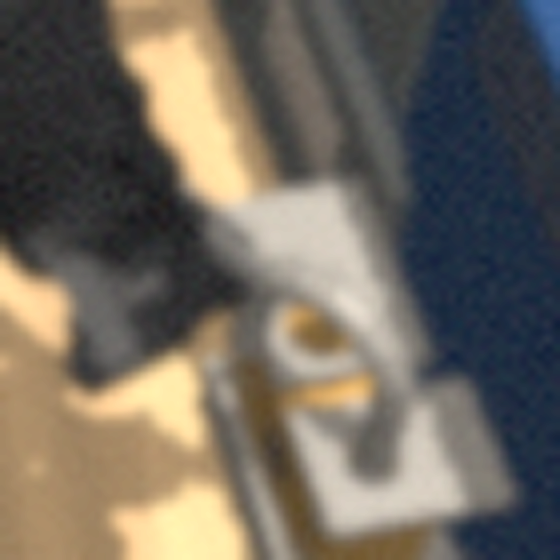

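View pics/q13a.png

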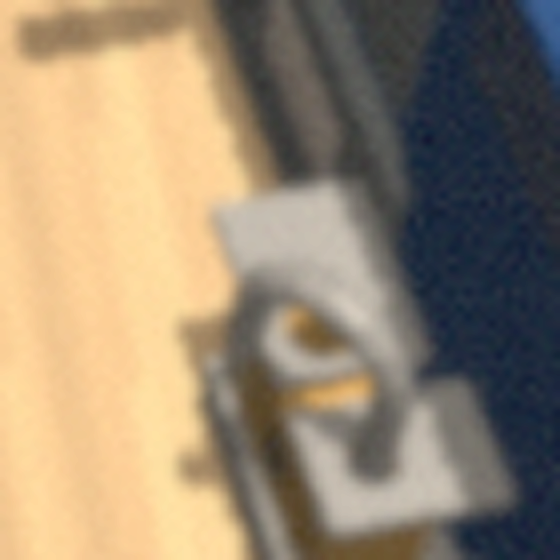

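View pics/q17b.png

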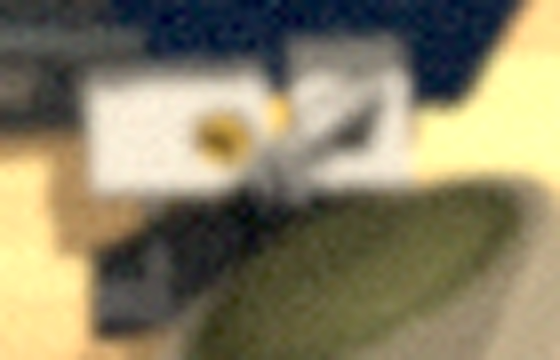

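The dark fingertip (side zoom 240,290) is now just touching the shackle's toe leg. I'll keep sweeping toward the cabinet.

Emit:
jog_arm([
  {"x": 2.3, "y": 0, "z": -4, "rx": 0, "ry": 0, "rz": 0, "hand": 0},
  {"x": 2.3, "y": 0, "z": -4, "rx": 0, "ry": 0, "rz": 0, "hand": 0},
  {"x": 0, "y": 0, "z": 0, "rx": 0, "ry": 0, "rz": 0, "hand": 0},
])

```text
time_s: 14.42
eef_pos: [655.1, -74.3, 83.9]
ee_rot: [0.027, 0.883, 0.049, -0.465]
force: [0.3, 0.1, -0.4]
grip_width: -0.001
```

```bash
cat > q.py <<'E'
from h import *
import sys
k=sys.argv[1]; T=[]
for n,(x,y,w,h) in {"side":(325,235,70,60),"top":(310,140,70,60)}.items():
    im=capture(n)[:,:,::-1]; cv2.imwrite(f"pics/{n}{k}.png",im)
    T.append(cv2.convertScaleAbs(cv2.resize(im[y:y+h,x:x+w],None,fx=5.7,fy=5.7,interpolation=cv2.INTER_CUBIC),alpha=1.7))
cv2.imwrite(f"pics/q{k}.png",np.hstack(T))
E
python3 w.py; python3 q.py 18
```

```text
t 14.425 p [655.1 -74.3  83.9] x [ 0.562  0.062 -0.825] y [ 0.111 -0.994  0.001] F [ 0.3  0.1 -0.4] w -0.1 j [-0.41  0.48  1.75  0.68  0.46  0.5 ]
TCP incab [ -37.1 -145.4] 83.9 tool fwd/left/up 10: [[5.65, 0.03, -8.25], [0.0, -10.0, -0.03], [-8.25, 0.01, -5.65]]
F cab [ 0.4  0.1 -0.4]
```

View pics/q18.png

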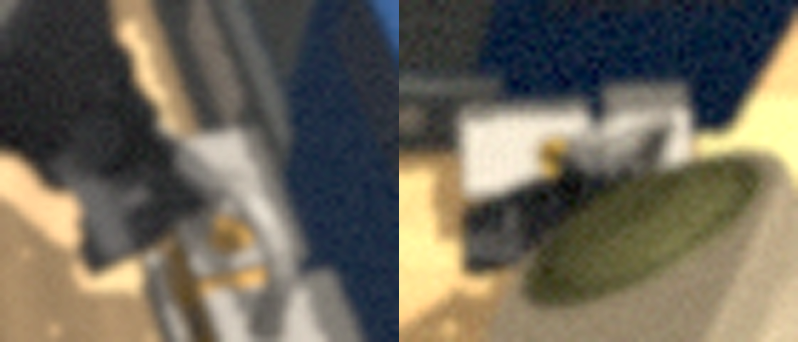

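The shackle is swinging in (its toe in the top crop is at about (585,150), near the hole). I'll continue to the inner stop.

Emit:
jog_arm([
  {"x": 2.3, "y": 0, "z": -4, "rx": 0, "ry": 0, "rz": 0, "hand": 0},
  {"x": 2.3, "y": 0, "z": -4, "rx": 0, "ry": 0, "rz": 0, "hand": 0},
  {"x": 0, "y": 0, "z": 0, "rx": 0, "ry": 0, "rz": 0, "hand": 0},
])

```text
time_s: 14.9
eef_pos: [664.1, -73.1, 84.5]
ee_rot: [0.027, 0.883, 0.049, -0.466]
force: [-0.8, -0.4, -0.0]
grip_width: -0.0
```

```bash
python3 w.py; python3 q.py 19
```

```text
t 14.9 p [664.1 -73.1  84.5] x [ 0.562  0.062 -0.825] y [ 0.112 -0.994  0.001] F [-0.8 -0.4 -0. ] w -0.0 j [-0.4   0.5   1.72  0.66  0.47  0.53]
TCP incab [ -28.  -145.2] 84.5 tool fwd/left/up 10: [[5.65, 0.03, -8.25], [0.01, -10.0, -0.03], [-8.25, 0.01, -5.65]]
F cab [-0.9 -0.4 -0. ]
```

View pics/q19.png

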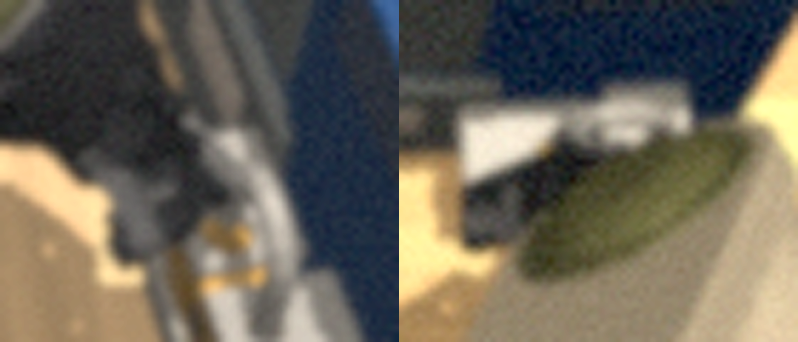

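Emit:
jog_arm([
  {"x": 1.7, "y": 0, "z": -2.5, "rx": 0, "ry": 0, "rz": 0, "hand": 0},
  {"x": 1.7, "y": 0, "z": -2.5, "rx": 0, "ry": 0, "rz": 0, "hand": 0},
  {"x": 0, "y": 0, "z": 0, "rx": 0, "ry": 0, "rz": 0, "hand": 0},
])

```text
time_s: 15.38
eef_pos: [667.8, -72.2, 82.7]
ee_rot: [0.026, 0.882, 0.05, -0.468]
force: [-16.7, -3.6, 1.8]
grip_width: 0.001
```

```bash
python3 w.py
```

```text
t 15.375 p [667.8 -72.2  82.7] x [ 0.557  0.064 -0.828] y [ 0.113 -0.994 -0.001] F [-16.7  -3.6   1.8] w 0.1 j [-0.4   0.51  1.71  0.65  0.47  0.54]
TCP incab [ -24.3 -144.7] 82.7 tool fwd/left/up 10: [[5.61, 0.04, -8.28], [0.03, -10.0, -0.03], [-8.28, -0.01, -5.61]]
F cab [-17.   -1.8   1.8]
```

The inner stop is felt at 17 N. Back off, rise, and move over the arch's top.

Emit:
jog_arm([
  {"x": -5, "y": 0, "z": 8, "rx": 0, "ry": 0, "rz": 0, "hand": 0},
  {"x": -11, "y": 0, "z": 16, "rx": 0, "ry": 0, "rz": 0, "hand": 0},
  {"x": -23, "y": 0, "z": -8, "rx": 0, "ry": 0, "rz": 0, "hand": 0},
  {"x": -25, "y": 8, "z": -17, "rx": 0, "ry": 0, "rz": 0, "hand": 0},
  {"x": -10, "y": 7, "z": -12, "rx": 0, "ry": 0, "rz": 0, "hand": 0},
])

```text
time_s: 16.0
eef_pos: [641.1, -91.3, 155.0]
ee_rot: [0.027, 0.884, 0.049, -0.465]
force: [0.3, -0.7, -0.7]
grip_width: 0.002
```

```bash
python3 w.py; python3 q.py 20; sed -i 's/cab.npy/cab2.npy/' shk.py; python3 shk.py 20 0 -0.1 0.1
```

```text
t 16.0 p [641.1 -91.3 155. ] x [ 0.564  0.061 -0.824] y [ 0.111 -0.994  0.003] F [ 0.3 -0.7 -0.7] w 0.1 j [-0.46  0.36  1.72  0.56  0.61  0.61]
TCP incab [ -52.9 -160.8] 155.0 tool fwd/left/up 10: [[5.67, 0.02, -8.24], [-0.01, -10.0, -0.03], [-8.24, 0.03, -5.67]]
F cab [ 0.3 -0.8 -0.7]
```

View pics/q20.png

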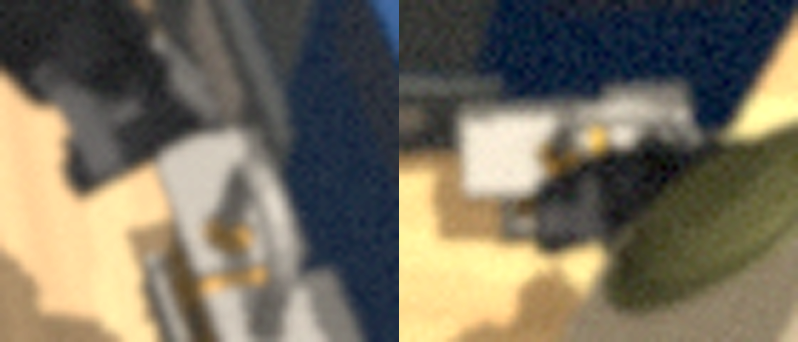

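View pics/side20s.png

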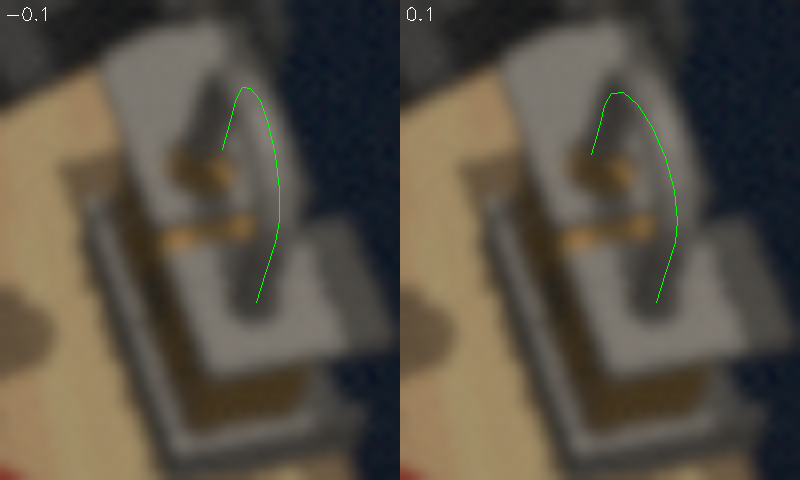

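The shackle now stands straight, its toe directly above the tab's hole (the model fits at about 0). Now over its top and down.

Emit:
jog_arm([
  {"x": 8, "y": 0, "z": -12, "rx": 0, "ry": 0, "rz": 0, "hand": 0},
  {"x": 8, "y": 0, "z": -11, "rx": 0, "ry": 0, "rz": 0, "hand": 0},
  {"x": 8, "y": 0, "z": 6, "rx": 0, "ry": 0, "rz": 0, "hand": 0},
  {"x": 8, "y": 0, "z": 6, "rx": 0, "ry": 0, "rz": 0, "hand": 0},
])

```text
time_s: 16.6
eef_pos: [666.7, -87.4, 131.0]
ee_rot: [0.026, 0.883, 0.049, -0.466]
force: [-0.8, -0.6, -0.1]
grip_width: 0.001
```

```bash
python3 w.py; python3 q.py 21
```

```text
t 16.6 p [666.7 -87.4 131. ] x [ 0.56   0.063 -0.826] y [ 0.112 -0.994  0.   ] F [-0.8 -0.6 -0.1] w 0.1 j [-0.43  0.44  1.67  0.56  0.58  0.63]
TCP incab [ -27.1 -159.7] 131.0 tool fwd/left/up 10: [[5.64, 0.03, -8.26], [0.01, -10.0, -0.02], [-8.26, 0.0, -5.64]]
F cab [-0.8 -0.5 -0.1]
```

View pics/q21.png

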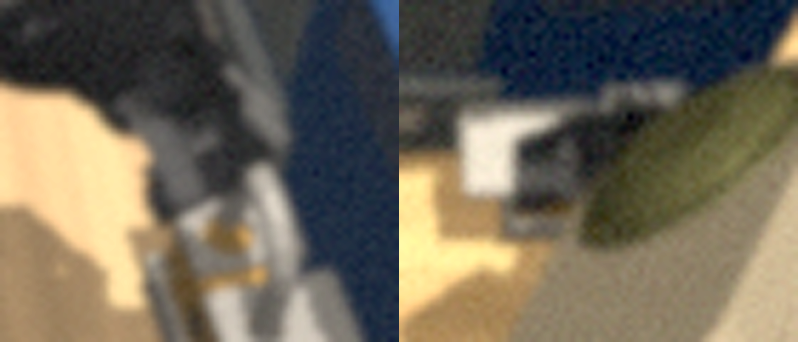

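View pics/side21.png

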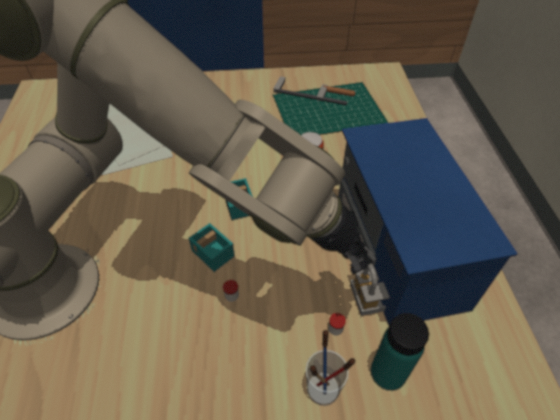

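Emit:
jog_arm([
  {"x": 3.3, "y": 0, "z": 2.3, "rx": 0, "ry": 0, "rz": 0, "hand": 0},
  {"x": 3.3, "y": 0, "z": 2.3, "rx": 0, "ry": 0, "rz": 0, "hand": 0},
  {"x": 3.3, "y": 0, "z": 2.3, "rx": 0, "ry": 0, "rz": 0, "hand": 0},
  {"x": 0, "y": 0, "z": 0, "rx": 0, "ry": 0, "rz": 0, "hand": 0},
])

```text
time_s: 17.2
eef_pos: [667.3, -87.7, 120.3]
ee_rot: [0.026, 0.883, 0.049, -0.466]
force: [-0.7, 0.7, 0.4]
grip_width: 0.003
```

```bash
python3 w.py; python3 q.py 22
```

```text
t 17.2 p [667.3 -87.7 120.3] x [ 0.561  0.062 -0.825] y [ 0.112 -0.994  0.001] F [-0.7  0.7  0.4] w 0.3 j [-0.43  0.46  1.68  0.58  0.55  0.6 ]
TCP incab [ -26.5 -160. ] 120.3 tool fwd/left/up 10: [[5.65, 0.03, -8.25], [0.01, -10.0, -0.03], [-8.25, 0.01, -5.65]]
F cab [-0.6  0.8  0.4]
```

View pics/q22.png

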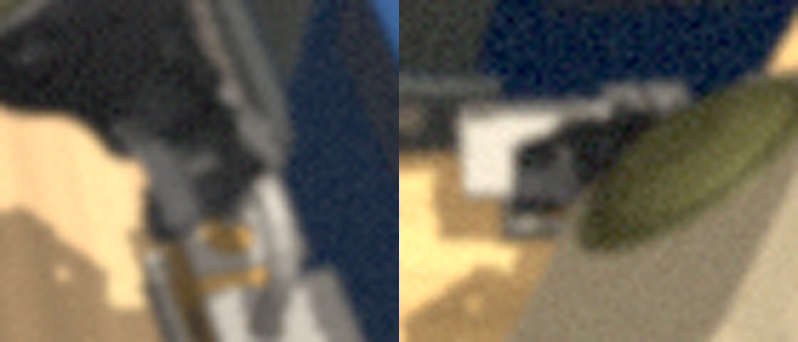

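Emit:
jog_arm([
  {"x": 2.5, "y": 0, "z": 1.7, "rx": 0, "ry": 0, "rz": 0, "hand": 0},
  {"x": 2.5, "y": 0, "z": 1.7, "rx": 0, "ry": 0, "rz": 0, "hand": 0},
  {"x": 2.5, "y": 0, "z": 1.7, "rx": 0, "ry": 0, "rz": 0, "hand": 0},
  {"x": 0, "y": 0, "z": 0, "rx": 0, "ry": 0, "rz": 0, "hand": 0},
])

```text
time_s: 17.8
eef_pos: [667.3, -87.7, 111.2]
ee_rot: [0.026, 0.883, 0.049, -0.466]
force: [0.4, 0.5, -0.9]
grip_width: 0.001
```

```bash
python3 w.py; python3 q.py 23
```

```text
t 17.8 p [667.3 -87.7 111.2] x [ 0.561  0.062 -0.825] y [ 0.112 -0.994  0.001] F [ 0.4  0.5 -0.9] w 0.1 j [-0.43  0.47  1.69  0.6   0.54  0.58]
TCP incab [ -26.4 -160.1] 111.2 tool fwd/left/up 10: [[5.65, 0.03, -8.25], [0.01, -10.0, -0.03], [-8.25, 0.01, -5.65]]
F cab [ 0.4  0.4 -0.9]
```

View pics/q23.png

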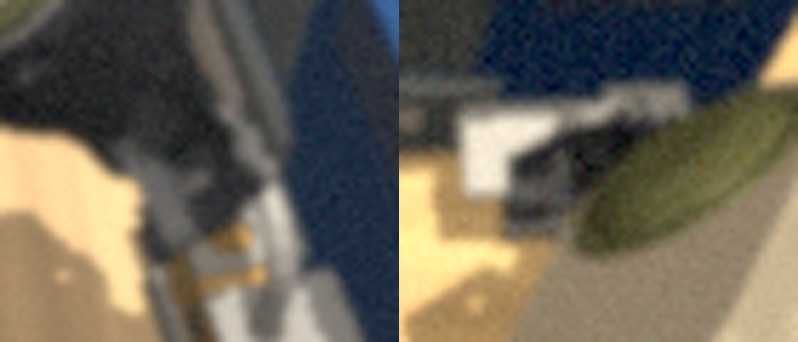

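```bash
python3 - <<'E'
from h import *
cab=np.load("cab2.npy"); p,r=pose(); M=r.as_matrix(); T=[]
for n,(x,y,w,h) in {"side":(335,240,50,50),"top":(320,140,50,50)}.items():
    im=cv2.convertScaleAbs(cv2.resize(cv2.imread(f"pics/{n}23.png")[y:y+h,x:x+w],None,fx=8,fy=8,interpolation=cv2.INTER_CUBIC),alpha=2.2)
    D=lambda X: tuple(int(v) for v in (proj(n,X)-(x,y)+.5)*8)
    for s in range(0,50,10): cv2.circle(im,D(p-s*M[:,0]),3,(0,255,0),-1)
    for X in [(-30,-180,66),(-30,-180,94),(-30,-174,108),(-30,-160,114),(-30,-146,108),(-30,-140,94),(-30,-140,72)]: cv2.circle(im,D(place(cab,np.array(X,float))),3,(255,0,255),-1)
    T.append(im)
cv2.imwrite("pics/z23.png",np.hstack(T))
E
```

```text
(no output)
```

View pics/z23.png

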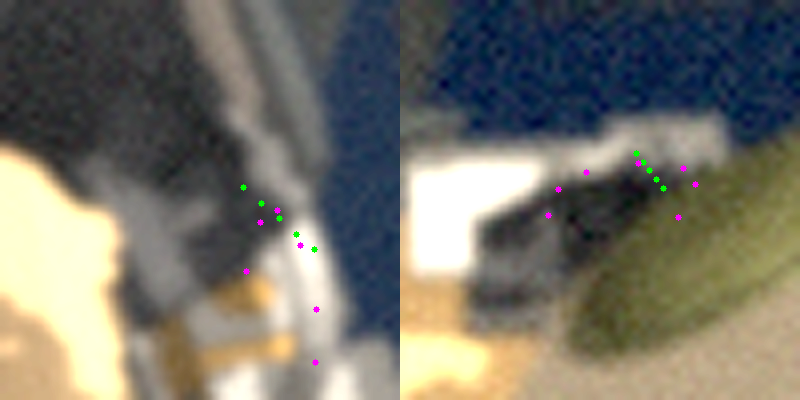

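Nothing touched yet at TCP height 111. In both views the visible tip lies about 25 mm behind the reported TCP along the tool axis, which also explains why the paddle push slid up and over. So the tip is hovering just in front of and above the bar. I'll raise, go 13 mm forward and press down again.

Emit:
jog_arm([
  {"x": -8, "y": 0, "z": -6, "rx": 0, "ry": 0, "rz": 0, "hand": 0},
  {"x": 3.7, "y": 0, "z": -5.4, "rx": 0, "ry": 0, "rz": 0, "hand": 0},
  {"x": 3.7, "y": 0, "z": -5.4, "rx": 0, "ry": 0, "rz": 0, "hand": 0},
  {"x": 0, "y": 0, "z": 0, "rx": 0, "ry": 0, "rz": 0, "hand": 0},
])

```text
time_s: 18.4
eef_pos: [681.2, -86.0, 121.3]
ee_rot: [0.027, 0.883, 0.049, -0.466]
force: [0.1, 0.5, -0.5]
grip_width: -0.002
```

```bash
python3 w.py; python3 q.py 24
```

```text
t 18.4 p [681.2 -86.  121.3] x [ 0.561  0.063 -0.825] y [ 0.112 -0.994  0.001] F [ 0.1  0.5 -0.5] w -0.2 j [-0.41  0.48  1.64  0.56  0.56  0.64]
TCP incab [ -12.4 -159.9] 121.3 tool fwd/left/up 10: [[5.65, 0.03, -8.25], [0.01, -10.0, -0.03], [-8.25, 0.01, -5.65]]
F cab [ 0.2  0.5 -0.5]
```

View pics/q24.png

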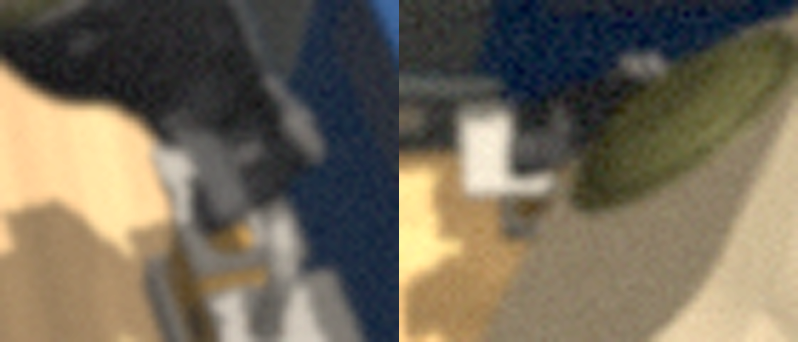

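Emit:
jog_arm([
  {"x": 3.3, "y": 0, "z": 2.3, "rx": 0, "ry": 0, "rz": 0, "hand": 0},
  {"x": 3.3, "y": 0, "z": 2.3, "rx": 0, "ry": 0, "rz": 0, "hand": 0},
  {"x": 0, "y": 0, "z": 0, "rx": 0, "ry": 0, "rz": 0, "hand": 0},
])

```text
time_s: 18.88
eef_pos: [680.5, -86.2, 112.9]
ee_rot: [0.026, 0.883, 0.049, -0.466]
force: [0.1, -0.5, -0.7]
grip_width: 0.005
```

```bash
python3 w.py
```

```text
t 18.875 p [680.5 -86.2 112.9] x [ 0.561  0.063 -0.826] y [ 0.111 -0.994  0.   ] F [ 0.1 -0.5 -0.7] w 0.4 j [-0.41  0.49  1.65  0.58  0.55  0.62]
TCP incab [ -13.1 -160. ] 112.9 tool fwd/left/up 10: [[5.64, 0.03, -8.26], [0.01, -10.0, -0.02], [-8.26, 0.0, -5.64]]
F cab [ 0.1 -0.5 -0.7]
```

Emit:
jog_arm([
  {"x": 2.5, "y": 0, "z": 1.7, "rx": 0, "ry": 0, "rz": 0, "hand": 0},
  {"x": 2.5, "y": 0, "z": 1.7, "rx": 0, "ry": 0, "rz": 0, "hand": 0},
  {"x": 0, "y": 0, "z": 0, "rx": 0, "ry": 0, "rz": 0, "hand": 0},
])

```text
time_s: 19.25
eef_pos: [680.7, -86.2, 107.1]
ee_rot: [0.026, 0.883, 0.049, -0.466]
force: [0.2, 0.5, -0.1]
grip_width: -0.002
```

```bash
python3 w.py; python3 q.py 25
```

```text
t 19.25 p [680.7 -86.2 107.1] x [ 0.561  0.062 -0.825] y [ 0.112 -0.994  0.001] F [ 0.2  0.5 -0.1] w -0.1 j [-0.41  0.5   1.65  0.59  0.54  0.6 ]
TCP incab [ -13. -160.] 107.1 tool fwd/left/up 10: [[5.64, 0.03, -8.25], [0.01, -10.0, -0.03], [-8.25, 0.01, -5.64]]
F cab [ 0.2  0.4 -0.1]
```

View pics/q25.png

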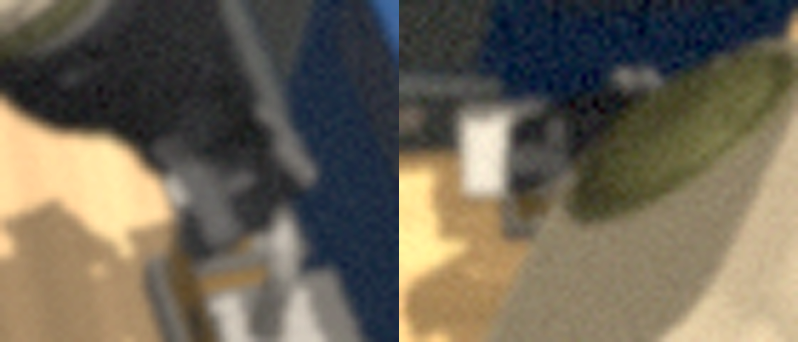

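Emit:
jog_arm([
  {"x": 2.5, "y": 0, "z": 1.7, "rx": 0, "ry": 0, "rz": 0, "hand": 0},
  {"x": 2.5, "y": 0, "z": 1.7, "rx": 0, "ry": 0, "rz": 0, "hand": 0},
  {"x": 0, "y": 0, "z": 0, "rx": 0, "ry": 0, "rz": 0, "hand": 0},
])

```text
time_s: 19.73
eef_pos: [680.9, -86.3, 101.4]
ee_rot: [0.026, 0.883, 0.049, -0.466]
force: [-0.7, 1.4, 3.0]
grip_width: -0.002
```

```bash
python3 w.py
```

```text
t 19.725 p [680.9 -86.3 101.4] x [ 0.562  0.062 -0.825] y [ 0.111 -0.994  0.001] F [-0.7  1.4  3. ] w -0.2 j [-0.41  0.51  1.65  0.6   0.52  0.59]
TCP incab [ -12.7 -160.1] 101.4 tool fwd/left/up 10: [[5.65, 0.03, -8.25], [0.01, -10.0, -0.03], [-8.25, 0.01, -5.65]]
F cab [-0.5  1.4  3. ]
```

Emit:
jog_arm([
  {"x": 1.7, "y": 0, "z": 1.1, "rx": 0, "ry": 0, "rz": 0, "hand": 0},
  {"x": 1.7, "y": 0, "z": 1.1, "rx": 0, "ry": 0, "rz": 0, "hand": 0},
  {"x": 0, "y": 0, "z": 0, "rx": 0, "ry": 0, "rz": 0, "hand": 0},
])

```text
time_s: 20.1
eef_pos: [681.0, -86.2, 97.2]
ee_rot: [0.026, 0.883, 0.049, -0.466]
force: [-1.7, 0.4, 3.1]
grip_width: -0.0
```

```bash
python3 w.py; python3 q.py 26
```

```text
t 20.1 p [681.  -86.2  97.2] x [ 0.561  0.062 -0.825] y [ 0.111 -0.994  0.001] F [-1.7  0.4  3.1] w -0.0 j [-0.41  0.51  1.66  0.61  0.52  0.58]
TCP incab [ -12.7 -160.1] 97.2 tool fwd/left/up 10: [[5.65, 0.03, -8.25], [0.01, -10.0, -0.03], [-8.25, 0.01, -5.65]]
F cab [-1.7  0.6  3.1]
```

View pics/q26.png

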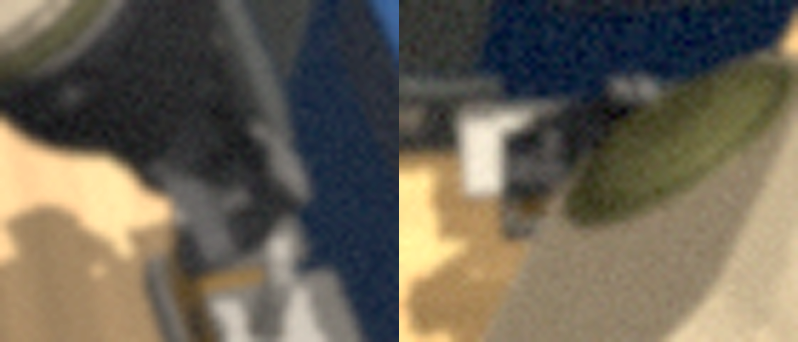

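First contact at about TCP 102 with the spring's 3–4 N. Now I press on in steps.

Emit:
jog_arm([
  {"x": 2.5, "y": 0, "z": 1.7, "rx": 0, "ry": 0, "rz": 0, "hand": 0},
  {"x": 2.5, "y": 0, "z": 1.7, "rx": 0, "ry": 0, "rz": 0, "hand": 0},
  {"x": 0, "y": 0, "z": 0, "rx": 0, "ry": 0, "rz": 0, "hand": 0},
])

```text
time_s: 20.58
eef_pos: [681.1, -86.1, 91.4]
ee_rot: [0.026, 0.883, 0.049, -0.465]
force: [-2.1, 1.6, 5.8]
grip_width: 0.002
```

```bash
python3 w.py
```

```text
t 20.575 p [681.1 -86.1  91.4] x [ 0.562  0.062 -0.825] y [ 0.112 -0.994  0.001] F [-2.1  1.6  5.8] w 0.2 j [-0.41  0.52  1.66  0.62  0.51  0.56]
TCP incab [ -12.5 -160. ] 91.4 tool fwd/left/up 10: [[5.65, 0.03, -8.25], [0.01, -10.0, -0.03], [-8.25, 0.01, -5.65]]
F cab [-1.9  1.9  5.8]
```

Emit:
jog_arm([
  {"x": 2.5, "y": 0, "z": 1.7, "rx": 0, "ry": 0, "rz": 0, "hand": 0},
  {"x": 2.5, "y": 0, "z": 1.7, "rx": 0, "ry": 0, "rz": 0, "hand": 0},
  {"x": 0, "y": 0, "z": 0, "rx": 0, "ry": 0, "rz": 0, "hand": 0},
])

```text
time_s: 20.95
eef_pos: [681.0, -86.2, 84.9]
ee_rot: [0.026, 0.883, 0.049, -0.466]
force: [-0.8, 0.8, 3.9]
grip_width: 0.003
```

```bash
python3 w.py; python3 q.py 27
```

```text
t 20.95 p [681.  -86.2  84.9] x [ 0.561  0.062 -0.825] y [ 0.111 -0.994  0.001] F [-0.8  0.8  3.9] w 0.2 j [-0.41  0.53  1.66  0.64  0.5   0.55]
TCP incab [ -12.7 -160.1] 84.9 tool fwd/left/up 10: [[5.65, 0.03, -8.25], [0.01, -10.0, -0.02], [-8.25, 0.01, -5.65]]
F cab [-0.7  0.9  3.9]
```

View pics/q27.png

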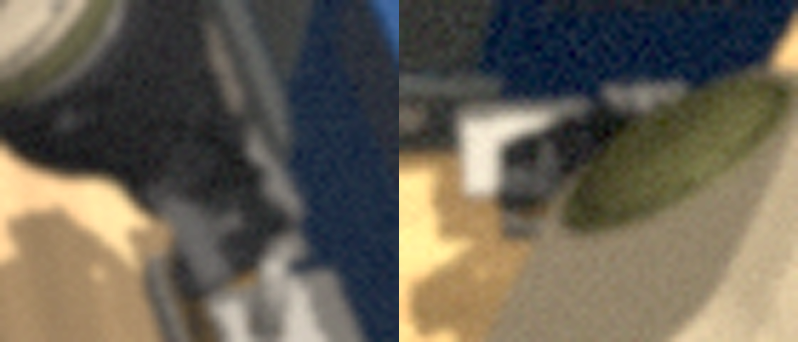

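The force fell from 5.8 to 3.9 N after 17 mm of travel, which could be the snap. I'll press a little further to the hard stop.

Emit:
jog_arm([
  {"x": 1.7, "y": 0, "z": 1.1, "rx": 0, "ry": 0, "rz": 0, "hand": 0},
  {"x": 1.7, "y": 0, "z": 1.1, "rx": 0, "ry": 0, "rz": 0, "hand": 0},
  {"x": 0, "y": 0, "z": 0, "rx": 0, "ry": 0, "rz": 0, "hand": 0},
])

```text
time_s: 21.42
eef_pos: [682.3, -86.1, 83.9]
ee_rot: [0.027, 0.884, 0.049, -0.464]
force: [-7.5, 4.2, 19.3]
grip_width: 0.001
```

```bash
python3 w.py
```

```text
t 21.425 p [682.3 -86.1  83.9] x [ 0.565  0.062 -0.823] y [ 0.112 -0.994  0.002] F [-7.5  4.2 19.3] w 0.1 j [-0.41  0.54  1.67  0.65  0.49  0.54]
TCP incab [ -11.4 -160.1] 83.9 tool fwd/left/up 10: [[5.68, 0.03, -8.23], [0.0, -10.0, -0.04], [-8.23, 0.02, -5.68]]
F cab [-7.   5.  19.3]
```

Hard stop at 19 N after about 18 mm. I retreat and check.

Emit:
jog_arm([
  {"x": -6, "y": 0, "z": -4, "rx": 0, "ry": 0, "rz": 0, "hand": 0},
  {"x": -16, "y": 0, "z": -6, "rx": 0, "ry": 0, "rz": 0, "hand": 0},
  {"x": -35, "y": 0, "z": 0, "rx": 0, "ry": 0, "rz": 0, "hand": 0},
  {"x": -40, "y": 0, "z": 0, "rx": 0, "ry": 0, "rz": 0, "hand": 0},
  {"x": -40, "y": -10, "z": 0, "rx": 0, "ry": 0, "rz": 0, "hand": 0},
])

```text
time_s: 22.05
eef_pos: [610.2, -84.4, 201.1]
ee_rot: [0.026, 0.883, 0.049, -0.466]
force: [-0.0, -0.3, 0.7]
grip_width: 0.001
```

Emit:
jog_arm([
  {"x": -40, "y": -20, "z": 5, "rx": 0, "ry": 0, "rz": 0, "hand": 0},
  {"x": -40, "y": -20, "z": 10, "rx": 0, "ry": 0, "rz": 0, "hand": 0},
  {"x": 0, "y": 0, "z": 0, "rx": 0, "ry": 0, "rz": 0, "hand": 0},
])

```text
time_s: 22.42
eef_pos: [548.7, -50.1, 260.1]
ee_rot: [0.028, 0.884, 0.049, -0.464]
force: [0.7, -0.4, -1.3]
grip_width: -0.002
```

```bash
python3 w.py; python3 q.py 28; sed -i 's/cab.npy/cab2.npy/' zoom.py; python3 zoom.py 28; python3 shk.py 28 0 0.0; cp pics/side28s.png pics/a.png;  python3 shk.py 28 17 0.0; python3 -c "
import cv2,numpy as np
cv2.imwrite('pics/s28cmp.png',np.hstack([cv2.imread('pics/a.png'),cv2.imread('pics/side28s.png')]))"
```

```text
t 22.425 p [548.7 -50.1 260.1] x [ 0.565  0.06  -0.823] y [ 0.112 -0.994  0.004] F [ 0.7 -0.4 -1.3] w -0.2 j [-0.47  0.02  1.84  0.44  0.81  0.76]
TCP incab [-140.2 -109.8] 260.1 tool fwd/left/up 10: [[5.68, 0.03, -8.23], [-0.01, -10.0, -0.04], [-8.23, 0.04, -5.68]]
F cab [ 0.6 -0.5 -1.3]
```

View pics/side28.png

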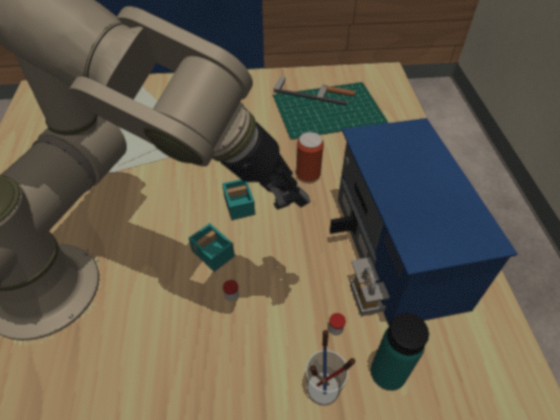

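View pics/s28cmp.png

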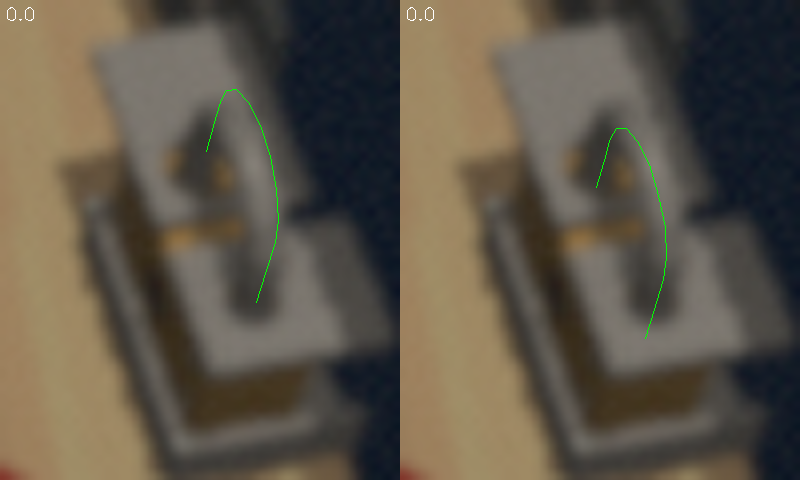

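View pics/top28z.png

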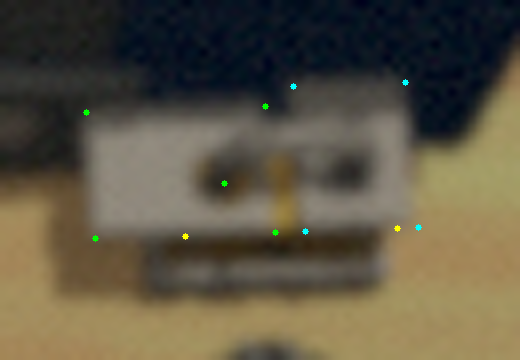

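The arch now fits the model 17 mm lower, its toe leg goes through the tab's hole, and it stays down with nothing touching it. I'll check that the other things are unmoved.

Emit:
jog_arm([
  {"x": 0, "y": 0, "z": 0, "rx": 0, "ry": 0, "rz": 0, "hand": 0},
  {"x": 0, "y": 0, "z": 0, "rx": 0, "ry": 0, "rz": 0, "hand": 0},
  {"x": 0, "y": 0, "z": 0, "rx": 0, "ry": 0, "rz": 0, "hand": 0},
  {"x": 0, "y": 0, "z": 0, "rx": 0, "ry": 0, "rz": 0, "hand": 0},
])

```text
time_s: 23.02
eef_pos: [549.6, -50.6, 257.1]
ee_rot: [0.026, 0.883, 0.049, -0.466]
force: [-0.5, 0.2, 0.3]
grip_width: -0.0
```

```bash
python3 q.py 29; python3 - <<'E'
from h import *
g=lambda n,k: cv2.imread(f"pics/{n}{k}.png",0).astype(np.float32)
for nm,n,k0,(x,y,w,h) in [("bottle","side",0,(375,315,50,75)),("can","side",0,(295,130,30,52)),("cup","side",0,(305,345,45,60)),("bottle","top",0,(388,135,50,52)),("cup","top",0,(398,200,35,35)),("can","top",0,(168,160,38,42)),("shackle 28->29","side",28,(348,255,40,40)),("tab vs pressed home","side",9,(354,258,12,10)),("tab","top",9,(322,160,10,14))]:
    a=g(n,k0)[y:y+h,x:x+w]; b=g(n,29)[y-5:y+h+5,x-5:x+w+5]; m=cv2.minMaxLoc(cv2.matchTemplate(b,a,cv2.TM_CCOEFF_NORMED)); print(nm,n,np.array(m[3])-5,round(m[1],3))
E
```

```text
bottle side [0 0] 0.999
can side [0 0] 0.997
cup side [0 0] 0.999
bottle top [0 0] 0.998
cup top [0 0] 0.997
can top [0 0] 0.998
shackle 28->29 side [0 0] 0.999
tab vs pressed home side [0 0] 0.96
tab top [0 0] 0.982
```

View pics/top29.png

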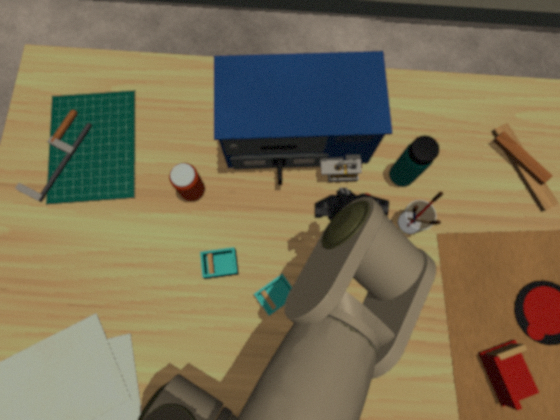

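```bash
python3 -c "
from rig import *
print(finish_job())"
```

```text
the job is handed in; nothing more can be done
None
```

I slid the tray home, swung the shackle straight over its tab, and pressed it down until it snapped. The arm was then backed clear, and I handed the job in at about 23 s of the 64 s allowed. No verdict is reported.

**What the last checks showed:**
- **Tray:** matching pictures, the tab has not moved (to the pixel) from where it sat when pressed against the cabinet's stop.
- **Shackle:** a model drawn 17 mm lower fits it, with the toe in the tab's hole. Two pictures 0.6 s apart, with nothing touching it, are identical.
- **Bottle, can and cup:** no shift in either camera.
- **Gripper:** shut on nothing and well clear of everything.

**What went wrong or could not be confirmed:**
- **Tray pulled back once:** easing off while still gripping drew it out about 3 mm. I pushed it home again with the shut fingers on the paddle's end. The fingers slid a few millimetres over the paddle in that push, which I noticed but do not think mattered.
- **Fingertip position:** in the pictures and by contact, the tips seemed to end about 20–25 mm short of the reported TCP. I found the shackle by touch instead.
- **Latch force:** readings between press steps never passed 6 N before the snap, below the roughly 10 N expected. The shackle then met a hard stop at 19 N after about 18 mm.
- **Red box and paint pot:** they cannot be seen inside the cabinet. The pot was last seen upright in mid-insertion and the box shortly after, with the tray about 29 mm short of home. The push forces up to the stop were small.

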